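# Switch off the vial warmer and empty its tray

### The arm

A 6-joint arm with a two-finger parallel gripper is mounted at the origin on the work surface. World frame = base frame: x ahead of the robot, y to its left, z up, the work surface at z = 0. Lengths are in m, angles in rad, forces in N, time in s.
With the tool pointing down it reaches from about 0.35 to 0.975 m from the base axis. Payload 4.9 kg.
Tool frame: the origin (TCP) lies on the centre line of the jaws, within the pads' length; the fingertips stand 19 mm ahead of it and the grasp point (between the pads) is the TCP; z points along the fingers, y is the line along which they close (so a half turn about z gives the same grasp; the last joint's range is limited). The gripper opens to 85 mm and grips with 20 to 120 N. Pads are 22 mm wide; open, the fingers measure 114 mm over their backs; the gripper's body (76 mm by 85 mm) begins 54 mm behind the grasp point. The pads swing forward as they close: fully open they stand 13 mm farther back than shut.
Start: joints at [1.214, 0.053, 1.613, -0, 1.476, -0.119], TCP at [0.147, 0.607, 0.25] pointing down, gripper open.
Joint ranges: [-3.01, 3.01], [-1.01, 2.22], [0.06, 2.58], [-1.02, 4.17], [0.09, 2.62], [-3.14, 3.14]. Speed limits (rad/s): [2.57, 2.57, 3.14, 3.14, 3.14, 3.14].

### API

Orientations are given as a unit quaternion [w, x, y, z].
In Python, from plant import state, grab_frame, ticket, spotter gives the robot as it stands.
- The arm moves only by the tool apply_moves, never from a script. Its argument "series" is a list of rows, each an object of numbers: "jaw": the closure, from 0 (fully open) to 1 (shut); "dx", "dy", "dz": the shift along the tool's x, y, z in mm; "turn": the turn about the tool's z in rad. A call has 1 to 5 rows; each row is the pose to reach, as a shift and turn from the pose commanded when the call began, along the tool's axes at that moment; what a row does not reach only later rows make up. A row lasts 1/12 s, in which the tool goes at most 41.7 mm and 7.16 degrees, less where a joint would pass 70% of its speed; a pose out of reach is approached as far as the arm can. A call with a gripper value outside its range is refused whole. The fingers move at their own pace and stop on an object; the grip force is fixed at half the most. Time passes only in rows, so rows that repeat a pose let the fingers close. It gives the time, the measured TCP pose, the force, the opening and the grip force at its end, in the units of the state.
- state(): the state, without advancing time (a new reading comes with each control period).
- grab_frame(name): name is "scene" or "top" or "wrist"; returns a dict with "pixels" (384x512x3 uint8, red, green, blue), "mtx" (3x3 intrinsics, pixels), "camera_from_world" (4x4, takes a point from world to camera coordinates). Camera axes: x right, y down, z forward; pixel columns grow to the right and rows downward; lengths in m; the calibration is good to about 2 mm. A picture is of the moment at which its call begins. There is no depth.
- ticket.job_done(): hands the job in; it is judged then, once.
Trained networks look in a picture, given as the dict that the camera call returned (one of the last four; its "shot" number tells which), for a name from the list of things; names that differ only in an ending like _2 or _b are one class to them, and where a whole thing is asked for, a point or a joint stands for the part that bears it (a point fixed in the world has none). Each returns a list of dicts, best first, with "conf" (0 to 1); they miss things now and then, are a little off and sometimes report something else, mostly with a low value. They report only what shows in the picture. A call takes as long as a camera call. They do not tell look-alikes from the thing itself.
- spotter.outline_of(picture, target): "region" (384x512 bool, what is visible of it) and "extent" ([left, top, right, bottom] in pixels, round what is visible of it).
The state is a dict: "time": time; "joint_pos": joint angles; "joint_vel": joint speeds; "joint_efforts": joint torques, N m; "tool_pos": TCP position; "tool_rot": TCP orientation; "contact_force": force on the tool from outside, world axes, zero at the start; "ft_torque": the same for the moment, N m; "gripper_width": opening from 0.0 (shut) to 1.0 (fully open); "grasp_force": force on a finger pad.
Only numpy, scipy, OpenCV 4.12 (cv2) and the standard library are available. Lean on these libraries where they do the work, as an engineer would, in place of code of your own. Each camera call takes 0.05 s, during which the arm holds its last target. There are 200 camera calls.

### The job

The run is finished: turn the black knob on the vial warmer anticlockwise all the way to its off stop. Only then lift the steel tray off the warmer by its upright grip, tip the three spent vials out of it into the open waste box, and put the empty tray back flat in the middle of the warmer's top plate, all of it on the plate. Do not push aside or knock over the beaker and the jar standing nearby.

Things in the scene. Friction and masses are not known exactly. Their poses are not given: they have to be found in the camera images.
- warmer: Vial warmer, low white instrument fixed on the bench: 260 (x) x 180 (y) mm, 87.5 high. Origin: centre of its underside. Its front faces its -x (towards the robot): the front 85 mm is a panel rising backwards at 35 degrees, from 28 to 87.5 mm above the bench; behind it the flat aluminium top plate (175 x 180 mm) at 87.5 mm.
- plate (a point): Middle of the warmer's top plate, on its upper face, 42.5 mm behind (+x) the warmer's origin; axes as the warmer. The plate reaches 87 mm to either side in x and 90 mm in y.
- dial (a joint): Angle of the warmer's knob, rad: 0 is the off stop (fully anticlockwise, seen from outside the panel along its axis), growing clockwise up to 5.28.
- dial_grip (a point): Grip point on the knob's axis. z: knob axis, out of the panel, leaning 35 degrees from vertical towards the warmer's front. x: along the grip bar, 42 mm long (x), 14 thick (y), 32 tall; this point is 7 mm below the bar's top, 37 mm off the panel. A 44 mm disc under the bar ends 23 mm below it. White mark at the bar's -x end; off: it points to the longest tick, down left seen from the front.
- tray: Steel tray on the top plate, 180 g. Origin: underside, middle of the pan. Pan x -45 to 45 mm, 56 wide (52 inside), floor 3, walls 24 high at sides and back; at the front (-x) the floor rises 12 degrees to an open pouring lip at x = -70. Behind the back wall an upright grip: x 48 to 86, 12 thick (y), top 52 above the underside. Tipped lip down 35 to 50 degrees, the vials roll out.
- tray_grip (a point): Point in the tray's upright grip to take it at: 67 mm behind the tray's origin and 36 mm above its underside, 16 mm below the grip's top; axes as the tray.
- tray_lip (a point): Middle of the tray's pouring lip: 70 mm ahead (-x) of the tray's origin, 9 mm above its underside; axes as the tray.
- vial0: One of three spent amber glass vials with metal caps lying across the tray, 23 mm diameter, 46 mm long, 20 g. Origin: on the axis at mid-length. y axis: along the vial, cap at +y.
- vial1: One of three spent amber glass vials with metal caps lying across the tray, 23 mm diameter, 46 mm long, 20 g. Origin: on the axis at mid-length. y axis: along the vial, cap at +y.
- vial2: One of three spent amber glass vials with metal caps lying across the tray, 23 mm diameter, 46 mm long, 20 g. Origin: on the axis at mid-length. y axis: along the vial, cap at +y.
- waste: Waste box, white plastic, open at the top, standing firmly on the bench to one side of the warmer (the white vial rack of 100 x 170 x 54 mm is on the other side): 170 x 170 mm, 80 mm high, walls and floor 5 mm. Origin: centre of its underside.
- waste_in (a point): Centre of the waste box's inner floor, 5 mm above the bench; the inside is 160 x 160 mm, the rim 75 mm above this point.
- beaker: Glass beaker, 68 mm diameter, 85 mm high, loose bystander. Origin: centre of its underside.
- jar: Glass jar, 68 mm diameter, 80 mm high, loose bystander. Origin: centre of its underside.
There are look-alikes about, which are no part of the job. What is shaped like the tray but blue or green is not meant.

How it is judged:
By the outcome, as a careful person would: the job done as asked, in the order asked, and still so for the second after the job is handed in, with the robot touching nothing.
It also fails if it takes over 72 s, if anything falls off the work surface, if the arm or the gripper's body presses on something with over 40 N, if the wrist force passes 120 N, or if a joint passes its speed limit or range.

## Working session

There is one attempt and no reset: what is moved stays moved. The work goes in short steps, Python scripts to look and compute and a tool call to move; the robot and the scene stay as the last step left them, time stands still between calls to the robot, and variables do not carry over. Pictures are saved under pics/ and viewed, at most 10 in all, crops included, and the job is handed in when it is done.

Besides the shell and the picture viewer there is one more tool, called after "Emit:" in YAML: its name, and indented under it one key for each argument. apply_moves: Moves the arm, as the interface text tells. Its arguments: {"type":"object","properties":{"series":{"type":"array","items":{"type":"object","properties":{"jaw":{"type":"number"},"dx":{"type":"number"},"dy":{"type":"number"},"dz":{"type":"number"},"turn":{"type":"number"}}}}},"required":["series"]}

```bash
ls; mkdir -p pics; python3 - <<'E'
from plant import state,grab_frame,spotter
import cv2,numpy as np,pickle
s=state();print({k:np.round(v,3).tolist() for k,v in s.items()})
fs={}
for n in("scene","top"):
    f=grab_frame(n);fs[n]=f
    print(n,np.round(f["mtx"],1).tolist(),np.round(f["camera_from_world"],3).tolist())
    for t in("warmer","tray","dial","waste","beaker","jar","vial0"):
        for d in spotter.outline_of(f,t):
            c=np.argwhere(d["region"]).mean(0)[::-1]
            print(t,round(d["conf"],2),np.round(d["extent"]).tolist(),np.round(c,1),d["region"].sum())
pickle.dump(fs,open("f0.pkl","wb"))
im=np.vstack([fs[n]["pixels"] for n in fs])[...,::-1]
cv2.imwrite("pics/a.png",cv2.resize(np.hstack([fs[n]["pixels"][...,::-1] for n in fs]),(800,300)))
cv2.imwrite("pics/top.png",cv2.resize(fs["top"]["pixels"][...,::-1],(800,600),interpolation=cv2.INTER_CUBIC))
cv2.imwrite("pics/scene.png",cv2.resize(fs["scene"]["pixels"][...,::-1],(800,600),interpolation=cv2.INTER_CUBIC))
E
```

```text
pics
{'time': 0.0, 'joint_pos': [1.214, 0.053, 1.614, -0.0, 1.476, -0.119], 'joint_vel': [0.002, 0.001, -0.002, -0.001, 0.002, 0.001], 'joint_efforts': [0.001, -39.366, -37.019, 0.0, 0.007, -0.0], 'tool_pos': [0.147, 0.607, 0.249], 'tool_rot': [-0.0, 0.119, 0.993, -0.001], 'contact_force': [1.218, 0.027, 0.196], 'ft_torque': [-0.017, -0.026, -0.028], 'grasp_force': 0.0, 'gripper_width': 0.998}
scene [[444.9, 0.0, 249.3], [0.0, 444.9, 192.6], [0.0, 0.0, 1.0]] [[0.731, 0.682, 0.015, -0.429], [0.587, -0.617, -0.524, -0.183], [-0.348, 0.392, -0.852, 1.411], [0.0, 0.0, 0.0, 1.0]]
tray 0.79 [48.0, 216.0, 111.0, 247.0] [ 82.8 230.4] 1076
tray 0.73 [215.0, 104.0, 231.0, 144.0] [221.4 120.9] 573
tray 0.7 [362.0, 148.0, 388.0, 195.0] [375.6 166.4] 734
tray 0.69 [210.0, 224.0, 259.0, 280.0] [235.8 252.2] 769
dial 0.53 [203.0, 206.0, 220.0, 224.0] [212.4 214.4] 270
waste 0.55 [256.0, 106.0, 337.0, 181.0] [294.  142.3] 3570
waste 0.24 [212.0, 223.0, 257.0, 278.0] [234.9 251.7] 603
beaker 0.59 [332.0, 179.0, 359.0, 213.0] [345.3 197.1] 684
beaker 0.3 [212.0, 226.0, 258.0, 280.0] [234.7 250.2] 697

[... 577 characters left out ...]
169.1] 4815
tray 0.88 [93.0, 119.0, 148.0, 150.0] [118.3 132.4] 936
tray 0.85 [165.0, 267.0, 205.0, 311.0] [184.5 288.2] 861
tray 0.74 [350.0, 260.0, 390.0, 315.0] [369.  281.9] 968
tray 0.69 [285.0, 125.0, 311.0, 177.0] [295.6 155.7] 538
dial 0.64 [272.0, 190.0, 292.0, 207.0] [282.2 199. ] 206
waste 0.82 [118.0, 172.0, 197.0, 242.0] [156.2 206.6] 3836
beaker 0.92 [161.0, 111.0, 188.0, 138.0] [174.7 124.8] 510
jar 0.57 [348.0, 106.0, 377.0, 130.0] [366.2 119.7] 581
jar 0.32 [257.0, 120.0, 338.0, 220.0] [296.9 168.9] 4910
vial0 0.62 [288.0, 159.0, 306.0, 170.0] [296.8 163.9] 135
vial0 0.51 [292.0, 139.0, 307.0, 151.0] [299.8 145.5] 136
vial0 0.48 [286.0, 148.0, 309.0, 159.0] [297.4 154. ] 158
```

View pics/top.png

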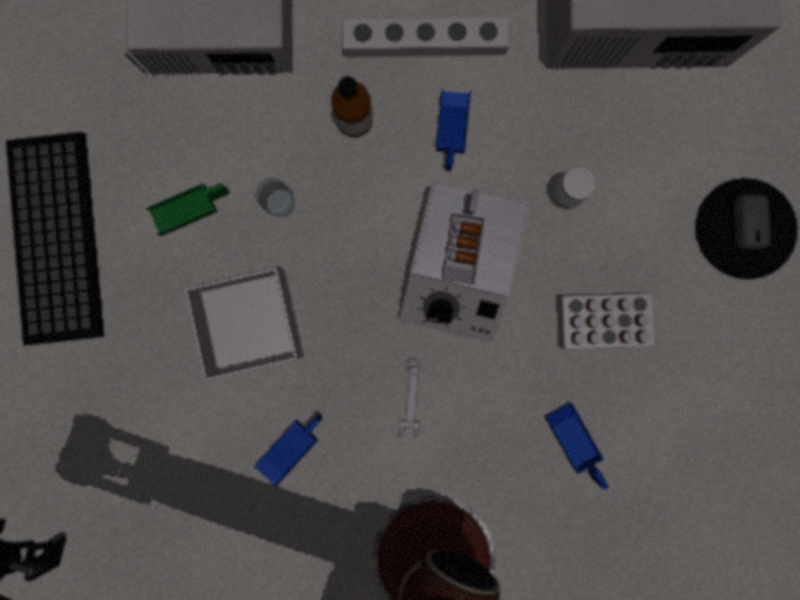

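View pics/scene.png

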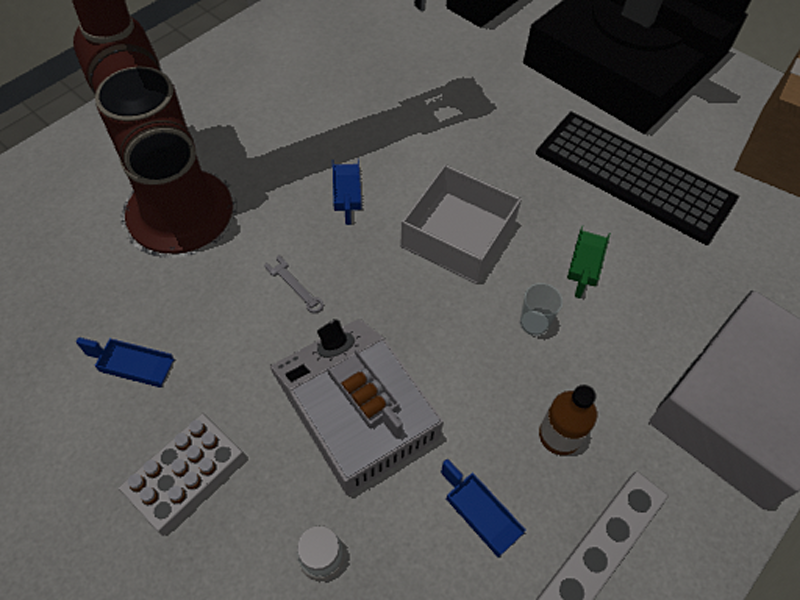

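The white warmer is at top (463,260)/800 and carries the steel tray with 3 amber vials at (463,245). The blue trays at (453,125), (287,450) and (577,440) and the green one at (185,208) are decoys. The waste box is at (245,320), the beaker at (275,197) and the jar at (575,187). Next I fit poses.

```bash
cat > h.py <<'E'
import numpy as np,cv2
from scipy.optimize import minimize
def proj(f,P):
    P=np.atleast_2d(P);c=P@f["camera_from_world"][:3,:3].T+f["camera_from_world"][:3,3]
    u=c@f["mtx"].T;return u[:,:2]/u[:,2:]
def box(x0,x1,y0,y1,z0,z1):return np.array([[x,y,z] for x in(x0,x1) for y in(y0,y1) for z in(z0,z1)],float)
def prism(pts,w):return np.array([[x,y,z] for x,z in pts for y in(-w,w)],float)
def cyl(r,h):a=np.linspace(0,2*np.pi,40);return np.array([[r*np.cos(t),r*np.sin(t),z] for t in a for z in(0,h)])
M={"warmer":prism([(-.13,0),(-.13,.028),(-.045,.0875),(.13,.0875),(.13,0)],.09),
"tray":np.vstack([prism([(-.045,0),(.045,0),(.045,.024),(-.045,.024),(-.07,.009)],.028),box(.048,.086,-.006,.006,.0,.052)]),
"waste":box(-.085,.085,-.085,.085,0,.08),"beaker":cyl(.034,.085),"jar":cyl(.034,.08)}
def place(p,Q):
    x,y,z,a=p;c,s=np.cos(a),np.sin(a);return Q@np.array([[c,s,0],[-s,c,0],[0,0,1]])+[x,y,z]
S=4
def hm(pts):
    m=np.zeros((384*S,512*S),np.uint8);cv2.fillConvexPoly(m,cv2.convexHull(np.round((pts+.5)*S).astype(np.int32)),1);return m
def fit(name,obs,p0,free=(0,1,3)):
    """obs: list of (frame, region); hull IoU fit of x,y,z,yaw"""
    R=[(f,hm(np.argwhere(r)[:,::-1].astype(float))) for f,r in obs]
    free=list(free);p0=np.array(p0,float)
    def full(q):p=p0.copy();p[free]+=np.array(q)*.01*np.where(np.array(free)==3,10,1);return p
    def cost(q):
        t=0
        for f,m in R:
            k=hm(proj(f,place(full(q),M[name])));t+=1-(k&m).sum()/max(1,(k|m).sum())
        return t
    b=minimize(cost,np.zeros(len(free)),method="Nelder-Mead",options=dict(initial_simplex=np.vstack([np.zeros(len(free)),2*np.eye(len(free))]),xatol=.01,fatol=1e-4))
    return full(b.x),b.fun/len(R)
def ray(f,uv,z):
    """point at height z seen at pixel uv"""
    E=f["camera_from_world"];R,t=E[:3,:3],E[:3,3];o=-R.T@t
    d=R.T@np.linalg.inv(f["mtx"])@np.array([uv[0],uv[1],1.]);return o+d*(z-o[2])/d[2]
def tri(a,ua,b,ub):
    A=[]
    for f,u in((a,ua),(b,ub)):
        P=f["mtx"]@f["camera_from_world"][:3];A+=[u[0]*P[2]-P[0],u[1]*P[2]-P[1]]
    v=np.linalg.svd(np.array(A))[2][-1];return v[:3]/v[3]
E
python3 - <<'E'
from plant import spotter,grab_frame
from h import *
fs={n:grab_frame(n) for n in("scene","top")}
def pick(n,t,uv):
    for d in spotter.outline_of(fs[n],t):
        c=np.argwhere(d["region"]).mean(0)[::-1]
        if np.hypot(*(c-uv))<10: return d["region"]
T=fs["top"]
for t,ut,us,z in(("warmer",(297,169),None,.06),("waste",(156,206),(294,142),.05),("tray",(296,156),(235,252),.1),("beaker",(175,125),(345,197),.04),("jar",(366,119),(204,354),.04)):
    obs=[(T,pick("top",t,ut))]
    if us is not None: obs.append((fs["scene"],pick("scene",t,us)))
    obs=[o for o in obs if o[1] is not None]
    if not obs: print("none",t);continue
    p=ray(T,ut,z)
    best=min((fit(t,obs,[p[0],p[1],0.0875 if t=="tray" else 0,a],(0,1,2,3) if t=="tray" and len(obs)>1 else (0,1,3)) for a in(-.4,-.1,.2)),key=lambda r:r[1])
    print(t,len(obs),np.round(best[0],4),round(best[1],3))
def c(n,uv):return [r["region"] for r in spotter.outline_of(fs[n],"dial")]
d=[np.argwhere(pick(n,"dial",u)).mean(0)[::-1] if pick(n,"dial",u) is not None else None for n,u in(("top",(282,199)),("scene",(212,214)))]
print("dial",d)
if d[0] is not None and d[1] is not None: print(tri(T,d[0],fs["scene"],d[1]))
im=np.hstack([cv2.resize(fs[n]["pixels"][y:y+75,x:x+75,::-1],(400,400),interpolation=cv2.INTER_CUBIC) for n,x,y in(("top",255,145),("scene",185,195))])
cv2.imwrite("pics/crop.png",cv2.convertScaleAbs(im,alpha=1.6))
E
```

```text
warmer 1 [ 0.5557 -0.0596  0.     -0.2495] 0.015
waste 2 [0.4505 0.3443 0.     0.2246] 0.03
tray 2 [ 0.586  -0.0561  0.0888 -0.176 ] 0.067
beaker 2 [0.6833 0.2872 0.     0.039 ] 0.219
jar 2 [ 0.6953 -0.2688  0.     -0.485 ] 0.125
dial [array([282.13366337, 198.83168317]), array([212.12916667, 214.15416667])]
[ 0.46738108 -0.01629513  0.0863479 ]
```

View pics/crop.png

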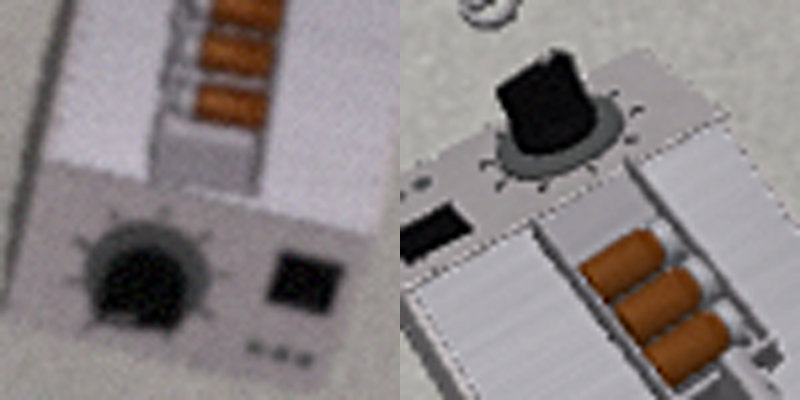

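Emit:
apply_moves:
  series:
    - {"dx": -36,"dy": -36,"dz": -10}
    - {"dx": -72,"dy": -72,"dz": -20}
    - {"dx": -108,"dy": -108,"dz": -30}
    - {"dx": -140,"dy": -140,"dz": -40}
    - {"dx": -148,"dy": -180,"dz": -50}

```text
invalid input at $.series[0]: expected keys jaw, dx, dy, dz, turn
```

Emit:
apply_moves:
  series:
    - {"dx": -30,"dy": -36}
    - {"dx": -60,"dy": -72}
    - {"dx": -90,"dy": -108}
    - {"dx": -120,"dy": -144}
    - {"dx": -147,"dy": -178}

```text
invalid input at $.series[0]: expected keys jaw, dx, dy, dz, turn
```

Emit:
apply_moves:
  series:
    - {"dx": -30,"dy": -36}
    - {"dx": -60,"dy": -72}
    - {"dx": -90,"dy": -108}
    - {"dx": -120,"dy": -144}
    - {"dx": -147,"dy": -178}

```text
invalid input at $.series[0]: expected keys jaw, dx, dy, dz, turn
```

Emit:
apply_moves:
  series:
    - {"turn": 0.12}
    - {"turn": 0.24}
    - {"turn": 0.36}
    - {"turn": 0.48}
    - {"turn": 0.6}

```text
invalid input at $.series[0]: expected keys jaw, dx, dy, dz, turn
```

```bash
python3 - <<'E'
from plant import spotter,grab_frame,state
from h import *
s=state();print({k:np.round(s[k],3).tolist() for k in("time","joint_pos","tool_pos","tool_rot")})
f=grab_frame("wrist")
E_=f["camera_from_world"];print("cam",np.round(-E_[:3,:3].T@E_[:3,3],3),np.round(E_[:3,:3],2).tolist())
for t in("dial","tray","warmer"):
    for d in spotter.outline_of(f,t):print(t,round(d["conf"],2),np.round(d["extent"]).tolist(),np.argwhere(d["region"]).mean(0)[::-1])
print(proj(f,[[.467,-.016,.09],[.586,-.056,.1]]))
cv2.imwrite("pics/w1.png",cv2.convertScaleAbs(cv2.resize(f["pixels"][...,::-1],(800,600),interpolation=cv2.INTER_CUBIC),alpha=1.5))
E
```

```text
{'time': 1.55, 'joint_pos': [1.214, 0.053, 1.613, 0.0, 1.476, -0.119], 'tool_pos': [0.147, 0.607, 0.25], 'tool_rot': [-0.0, 0.119, 0.993, -0.0]}
cam [0.066 0.628 0.374] [[0.23, 0.97, -0.0], [0.92, -0.22, 0.33], [0.32, -0.08, -0.94]]
[[-106.4340043   471.63618223]
 [ -89.81224368  529.09767132]]
```

View pics/w1.png

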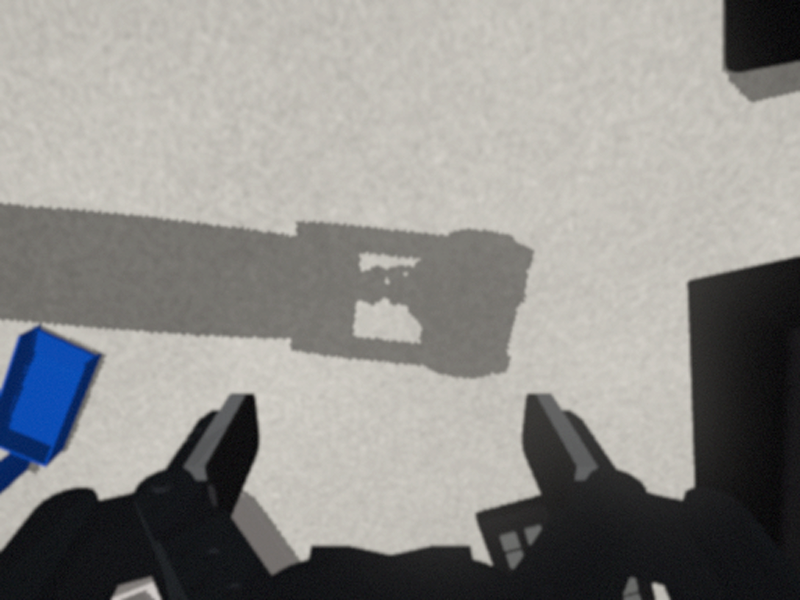

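The wrist view shows only bench and the arm's shadow, since the moves were refused for missing keys. I'll resend them with all the keys.

Emit:
apply_moves:
  series:
    - {"jaw": 0,"dx": -29,"dy": -29,"dz": -10,"turn": 0}
    - {"jaw": 0,"dx": -58,"dy": -58,"dz": -20,"turn": 0}
    - {"jaw": 0,"dx": -87,"dy": -87,"dz": -30,"turn": 0}
    - {"jaw": 0,"dx": -115,"dy": -117,"dz": -40,"turn": 0}
    - {"jaw": 0,"dx": -140,"dy": -150,"dz": -50,"turn": 0}

```text
time: 2.17
tool_pos: [0.2475, 0.4299, 0.3]
tool_rot: [0.0, 0.118, 0.993, 0.0]
contact_force: [0.8, 0.0, -0.1]
gripper_width: 1.003
grasp_force: 0.0
```

Emit:
apply_moves:
  series:
    - {"jaw": 0,"dx": -30,"dy": -28,"dz": 0,"turn": 0}
    - {"jaw": 0,"dx": -60,"dy": -56,"dz": 0,"turn": 0}
    - {"jaw": 0,"dx": -90,"dy": -84,"dz": 0,"turn": 0}
    - {"jaw": 0,"dx": -115,"dy": -117,"dz": 0,"turn": 0}
    - {"jaw": 0,"dx": -140,"dy": -150,"dz": 0,"turn": 0}

```text
time: 2.58
tool_pos: [0.3479, 0.2509, 0.2998]
tool_rot: [0.0, 0.118, 0.993, 0.0]
contact_force: [1.4, -0.2, 0.5]
gripper_width: 0.999
grasp_force: 0.0
```

Emit:
apply_moves:
  series:
    - {"jaw": 0,"dx": -26,"dy": -32,"dz": 0,"turn": 0}
    - {"jaw": 0,"dx": -52,"dy": -64,"dz": 0,"turn": 0}
    - {"jaw": 0,"dx": -78,"dy": -96,"dz": 0,"turn": 0}
    - {"jaw": 0,"dx": -104,"dy": -128,"dz": 0,"turn": 0}
    - {"jaw": 0,"dx": -130,"dy": -160,"dz": 0,"turn": 0}

```text
time: 3.0
tool_pos: [0.4365, 0.0645, 0.3]
tool_rot: [0.001, 0.119, 0.993, 0.0]
contact_force: [0.5, 0.3, 0.8]
gripper_width: 1.0
grasp_force: 0.0
```

Emit:
apply_moves:
  series:
    - {"jaw": 0,"dx": -16,"dy": -38,"dz": 0,"turn": 0}
    - {"jaw": 0,"dx": -32,"dy": -76,"dz": 0,"turn": 0}
    - {"jaw": 0,"dx": -32,"dy": -76,"dz": 0,"turn": 0}

```text
time: 3.25
tool_pos: [0.4498, -0.0209, 0.2996]
tool_rot: [0.0, 0.123, 0.992, -0.001]
contact_force: [0.5, 1.5, -0.0]
gripper_width: 0.998
grasp_force: 0.0
```

```bash
python3 - <<'E'
from plant import spotter,grab_frame,state
from h import *
s=state();print({k:np.round(s[k],3).tolist() for k in("time","joint_pos","tool_pos","tool_rot","contact_force")})
f=grab_frame("wrist")
for t in("dial","tray","warmer"):
    for d in spotter.outline_of(f,t):print(t,round(d["conf"],2),np.round(d["extent"]).tolist(),np.argwhere(d["region"]).mean(0)[::-1])
print(proj(f,[[.467,-.016,.09],[.586,-.056,.1]]))
cv2.imwrite("pics/w2.png",cv2.convertScaleAbs(cv2.resize(f["pixels"][...,::-1],(800,600),interpolation=cv2.INTER_CUBIC),alpha=1.5))
E
```

```text
{'time': 3.25, 'joint_pos': [-0.21, -0.408, 1.936, -0.003, 1.613, -1.534], 'tool_pos': [0.45, -0.021, 0.3], 'tool_rot': [0.0, 0.123, 0.992, -0.001], 'contact_force': [0.529, 1.548, -0.037]}
dial 0.73 [455.0, 230.0, 512.0, 297.0] [487.68532036 259.31143552]
dial 0.68 [241.0, 162.0, 276.0, 191.0] [257.256 175.553]
dial 0.42 [229.0, 272.0, 268.0, 289.0] [247.12841091 279.41573034]
tray 0.94 [267.0, 328.0, 301.0, 352.0] [283.00985222 340.31855501]
tray 0.88 [217.0, 224.0, 269.0, 356.0] [247.31766917 273.31278195]
tray 0.68 [0.0, 0.0, 68.0, 82.0] [26.60246765 40.35510081]
warmer 0.75 [168.0, 139.0, 314.0, 332.0] [239.85915171 225.59142583]
[[257.16355489 178.67487672]
 [248.71862763 275.42369307]]
```

View pics/w2.png

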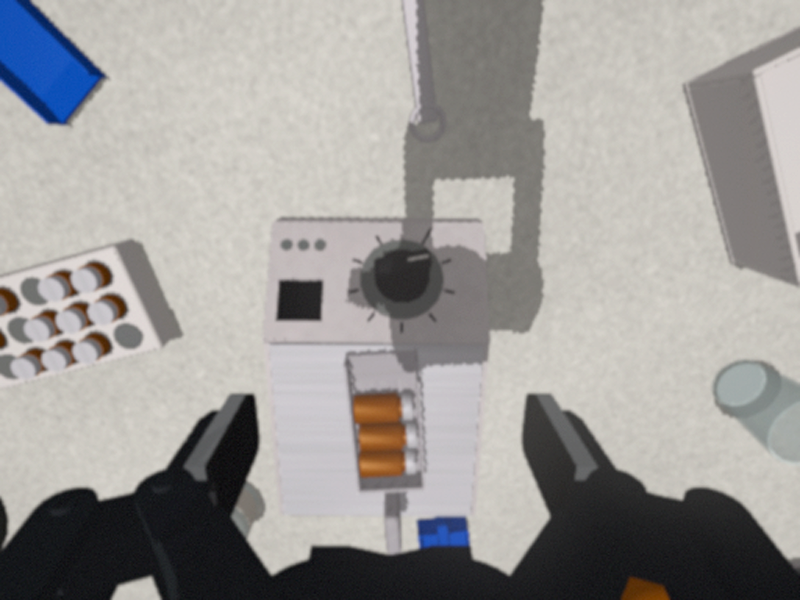

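The wrist view shows the white knob mark at (418,258)/800 and the longest (off) tick at (428,236). The mark therefore needs a turn of roughly 45° anticlockwise. The steel tray's grip is at (392,520) with the vials at (385,435), which confirms this is the tray meant. Now I work out the knob precisely.

```bash
cat > knob.py <<'E'
from plant import spotter,grab_frame,state
from h import *
F={n:grab_frame(n) for n in("wrist","top","scene")}
def pick(n,t,P,tol=15):
    u=proj(F[n],P)[0];L=[d["region"] for d in spotter.outline_of(F[n],t)]
    L=[r for r in L if np.hypot(*(np.argwhere(r).mean(0)[::-1]-u))<tol]
    return L[0] if L else None
def multi(t,P,p0,free=(0,1,3),names=("wrist","top","scene")):
    obs=[(F[n],r) for n in names for r in[pick(n,t,P)] if r is not None]
    return fit(t,obs,p0,free),len(obs)
E
python3 - <<'E'
from knob import *
(w,c),n=multi("warmer",[.555,-.06,.06],[.5557,-.0596,0,-.25],names=("wrist","top"));print("warmer",np.round(w,4),c,n)
for nm in("wrist","top"):
    r=pick(nm,"warmer",[.555,-.06,.06]); 
    if r is not None: print(nm,fit("warmer",[(F[nm],r)],w))
k=np.array([-np.sin(.611),0,np.cos(.611)]);e=np.array([np.cos(.611),0,np.sin(.611)])
a=w[3];Rw=np.array([[np.cos(a),-np.sin(a),0],[np.sin(a),np.cos(a),0],[0,0,1]])
base=np.array([-.0875,0,.05775])
def knob(y,s,h,u,v):return w[:3]+Rw@(base+e*(s+u)+np.array([0,y+v,0])+k*h)
an=np.linspace(0,2*np.pi,30)
obs=[(F[n],hm(np.argwhere(r)[:,::-1].astype(float))) for n in F for r in[pick(n,"dial",[.467,-.016,.09])] if r is not None]
def model(q):
    y,s,b=q[0]*.01,q[1]*.01,q[2]*.3
    P=[knob(y,s,h,.022*np.cos(t),.022*np.sin(t)) for t in an for h in(0,.014)]
    for x in(-.021,.021):
        for t in(-.007,.007):P.append(knob(y,s,.044,x*np.cos(b)-t*np.sin(b),x*np.sin(b)+t*np.cos(b)))
    return np.array(P)
def cost(q):return sum(1-(m&g).sum()/(m|g).sum() for f,m in obs for g in[hm(proj(f,model(q)))])
b=min((minimize(cost,[2,0,z],method="Nelder-Mead") for z in(3,4,5,6)),key=lambda r:r.fun)
print("knob y,s,ang",b.x*[.01,.01,.3],b.fun,len(obs))
y,s=b.x[:2]*.01
print("grip pt",knob(y,s,.037,0,0),"top",knob(y,s,.044,0,0))
def onpl(f,uv,h):
    E=f["camera_from_world"];R=E[:3,:3];o=-R.T@E[:3,3];d=R.T@np.linalg.inv(f["mtx"])@np.array([*uv,1.])
    n=Rw@k;c=knob(y,s,h,0,0);p=o+d*((c-o)@n)/(d@n);q=Rw.T@(p-c);return np.array([q@e,q[1]])
f=F["wrist"]
for nme,uv,h in(("mark",(408/1.5625,261/1.5625),.044),("mark",(428/1.5625,256/1.5625),.044),("tick",(428/1.5625,236/1.5625),0)):
    q=onpl(f,uv,h);print(nme,np.round(q*1000,1),"angle (from upslope toward +y) deg",np.degrees(np.arctan2(q[1],q[0])))
u=proj(f,[knob(y,s,.037,0,0)])[0].astype(int)
cr=f["pixels"][u[1]-30:u[1]+30,u[0]-30:u[0]+30,::-1]
cv2.imwrite("pics/k.png",cv2.convertScaleAbs(cv2.resize(cr,(600,600),interpolation=cv2.INTER_CUBIC),alpha=1.8));print(u)
for zz in(.0875,):
    (t,c),n=multi("tray",[.586,-.056,.1],[.586,-.056,zz,-.18],(0,1,2,3));print("tray",np.round(t,4),c,n)
    for nm in F:
        r=pick(nm,"tray",[.586,-.056,.1])
        if r is not None: print(nm,fit("tray",[(F[nm],r)],[*t[:2],zz,t[3]]))
E
```

```text
warmer [ 0.5575 -0.06    0.     -0.2472] 0.012232623608518622 1
wrist (array([ 0.55715703, -0.05983656,  0.        , -0.24846458]), np.float64(0.012176014726443696))
knob y,s,ang [2.04745734e-02 6.91690223e-07 1.65687115e+00] 0.48748459026123403 2
grip pt [ 0.45706383 -0.01349264  0.08805616] top [ 0.45317014 -0.01250984  0.09378969]
mark [-3.2 11.3] angle (from upslope toward +y) deg 105.98340800832874
mark [-7.3 26. ] angle (from upslope toward +y) deg 105.72856146088942
tick [-42.6  30.2] angle (from upslope toward +y) deg 144.66708407959942
[251 171]
tray [ 0.5841 -0.0576  0.0921 -0.1851] 0.06769338054123371 3
wrist (array([ 0.58593886, -0.05820769,  0.0875    , -0.18276075]), np.float64(0.03374229457178768))
top (array([ 0.58662694, -0.05865843,  0.0875    , -0.1777059 ]), np.float64(0.0953818629095382))
scene (array([ 0.58409844, -0.05605017,  0.0875    , -0.19264581]), np.float64(0.04678390069588112))
```

View pics/k.png

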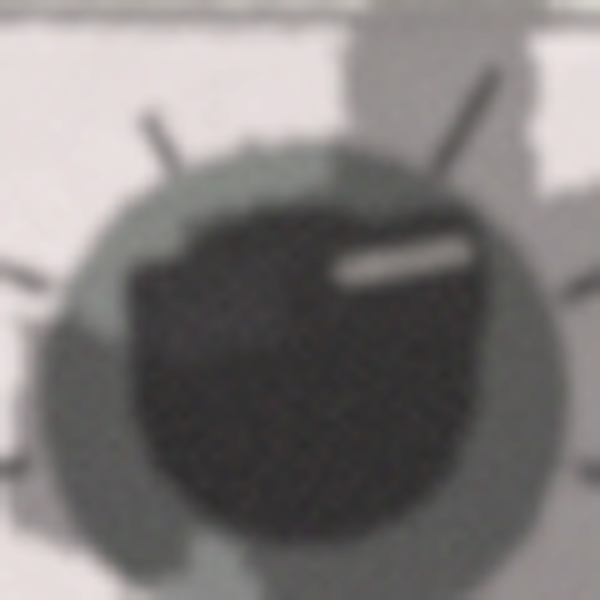

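The enlarged crop shows the black 44 mm disc and bar on a grey skirt of about 62 mm. The mark runs (335,272)-(470,245) and the off tick (440,170)-(495,75). I'll recompute the axis with this reading.

```bash
python3 - <<'E'
from knob import *
w=np.array([.5575,-.060,0,-.2475])
k=np.array([-np.sin(.6109),0,np.cos(.6109)]);e=np.array([np.cos(.6109),0,np.sin(.6109)])
a=w[3];Rw=np.array([[np.cos(a),-np.sin(a),0],[np.sin(a),np.cos(a),0],[0,0,1]])
base=np.array([-.0875,0,.05775]);f=F["wrist"]
def onpl(uv,h):
    E=f["camera_from_world"];R=E[:3,:3];o=-R.T@E[:3,3];d=R.T@np.linalg.inv(f["mtx"])@np.array([*uv,1.])
    n=Rw@k;c=w[:3]+Rw@(base+k*h);p=o+d*((c-o)@n)/(d@n);q=Rw.T@(p-c);return np.array([q@e,q[1]])*1000
cr=lambda x,y:(221+x/10-.5,141+y/10-.5)
for n,p,h in(("barL",cr(130,300),.044),("barR",cr(485,243),.044),("m0",cr(335,272),.044),("m1",cr(470,245),.044),("t0",cr(440,170),0),("t1",cr(495,75),0),("skirtL",cr(42,390),0.005),("skirtR",cr(567,390),.005),("skirtTop",cr(300,142),.005),("blkBot",cr(305,542),.014),("t180a",cr(180,170),0),("t180b",cr(150,115),0)):print(n,np.round(onpl(p,h),1))
s=f
r=[d for d in spotter.outline_of(f,"dial")]
# two-view height check of knob
E
```

```text
barL [ 1.6 -0.4]
barR [-5.8 40.1]
m0 [-2.1 22.9]
m1 [-5.6 38.4]
t0 [-33.   37.4]
t1 [-46.6  44.8]
skirtL [ -0.4 -13.3]
skirtR [-1.2 53.1]
skirtTop [-34.6  19. ]
blkBot [21.6 20. ]
t180a [-32.6   3.3]
t180b [-40.4  -0.8]
```

Emit:
apply_moves:
  series:
    - {"jaw": 0.45,"dx": -6,"dy": 9,"dz": 30,"turn": 0.12}
    - {"jaw": 0.45,"dx": -6,"dy": 9,"dz": 60,"turn": 0.24}
    - {"jaw": 0.45,"dx": -6,"dy": 9,"dz": 90,"turn": 0.36}
    - {"jaw": 0.45,"dx": -6,"dy": 9,"dz": 100,"turn": 0.48}
    - {"jaw": 0.45,"dx": -6,"dy": 9,"dz": 110,"turn": 0.6}

```text
time: 4.87
tool_pos: [0.4561, -0.0073, 0.1871]
tool_rot: [-0.002, 0.409, 0.912, -0.0]
contact_force: [0.4, 0.4, -0.2]
gripper_width: 0.547
grasp_force: 0.0
```

Emit:
apply_moves:
  series:
    - {"jaw": 0.45,"dx": 0,"dy": 0,"dz": 10,"turn": 0.12}
    - {"jaw": 0.45,"dx": 0,"dy": 0,"dz": 20,"turn": 0.24}
    - {"jaw": 0.45,"dx": 0,"dy": 0,"dz": 20,"turn": 0.36}
    - {"jaw": 0.45,"dx": 0,"dy": 0,"dz": 20,"turn": 0.48}
    - {"jaw": 0.45,"dx": 0,"dy": 0,"dz": 20,"turn": 0.6}

```text
time: 5.28
tool_pos: [0.4571, -0.0075, 0.1692]
tool_rot: [-0.0, 0.661, 0.751, -0.0]
contact_force: [-1.4, 0.7, 0.3]
gripper_width: 0.549
grasp_force: 0.0
```

Emit:
apply_moves:
  series:
    - {"jaw": 0.45,"dx": 0,"dy": 0,"dz": 0,"turn": 0.034}
    - {"jaw": 0.45,"dx": 0,"dy": 0,"dz": 0,"turn": 0.034}

```text
time: 5.45
tool_pos: [0.4573, -0.0076, 0.1696]
tool_rot: [-0.0, 0.671, 0.741, -0.0]
contact_force: [-0.0, 0.4, -0.2]
gripper_width: 0.552
grasp_force: 0.0
```

```bash
python3 - <<'E'
from plant import state
import numpy as np
s=state();print({k:np.round(s[k],4).tolist() for k in s if k not in("joint_vel","joint_efforts")})
E
```

```text
{'time': 5.45, 'joint_pos': [-0.1795, -0.3037, 2.0742, 0.0, 1.3711, -0.278], 'tool_pos': [0.4573, -0.0076, 0.1696], 'tool_rot': [-0.0, 0.6715, 0.741, -0.0], 'contact_force': [-0.0487, 0.3805, -0.2437], 'ft_torque': [-0.0476, 0.0119, -0.0303], 'grasp_force': 0.0, 'gripper_width': 0.5523}
```

Emit:
apply_moves:
  series:
    - {"jaw": 0.5,"dx": -6,"dy": 1,"dz": 25,"turn": 0}
    - {"jaw": 0.5,"dx": -6,"dy": 1,"dz": 45,"turn": 0}
    - {"jaw": 0.55,"dx": -6,"dy": 1,"dz": 60,"turn": 0}
    - {"jaw": 0.65,"dx": -6,"dy": 1,"dz": 69,"turn": 0}
    - {"jaw": 0.65,"dx": -6,"dy": 1,"dz": 69,"turn": 0}

```text
time: 5.87
tool_pos: [0.4572, -0.0131, 0.0983]
tool_rot: [-0.002, 0.671, 0.741, -0.001]
contact_force: [-0.6, 0.9, -0.9]
gripper_width: 0.354
grasp_force: 0.0
```

Emit:
apply_moves:
  series:
    - {"jaw": 0.65,"dx": 0,"dy": 0,"dz": 0,"turn": -0.1}
    - {"jaw": 0.65,"dx": 0,"dy": 0,"dz": 0,"turn": -0.2}
    - {"jaw": 0.65,"dx": 0,"dy": 0,"dz": 0,"turn": -0.3}

```text
time: 6.12
tool_pos: [0.4574, -0.0124, 0.1006]
tool_rot: [-0.003, 0.551, 0.835, -0.0]
contact_force: [-7.3, 3.0, 3.9]
gripper_width: 0.352
grasp_force: 3.3
```

```bash
python3 - <<'E'
from plant import state,grab_frame
import numpy as np,cv2
s=state();print({k:np.round(s[k],4).tolist() for k in s if k not in("joint_vel","joint_efforts")})
f=grab_frame("top");g=grab_frame("scene")
cv2.imwrite("pics/k2.png",cv2.convertScaleAbs(np.hstack([cv2.resize(a["pixels"][y:y+60,x:x+60,::-1],(400,400),interpolation=cv2.INTER_CUBIC) for a,x,y in((f,252,170),(g,182,185))]),alpha=1.6))
E
```

```text
{'time': 6.1167, 'joint_pos': [-0.191, -0.2134, 2.1243, 0.0017, 1.236, -0.5957], 'tool_pos': [0.4574, -0.0124, 0.1006], 'tool_rot': [-0.0027, 0.5508, 0.8346, -0.0002], 'contact_force': [-7.3431, 3.025, 3.8797], 'ft_torque': [0.4979, 1.1217, -0.1341], 'grasp_force': 3.2785, 'gripper_width': 0.3515}
```

View pics/k2.png

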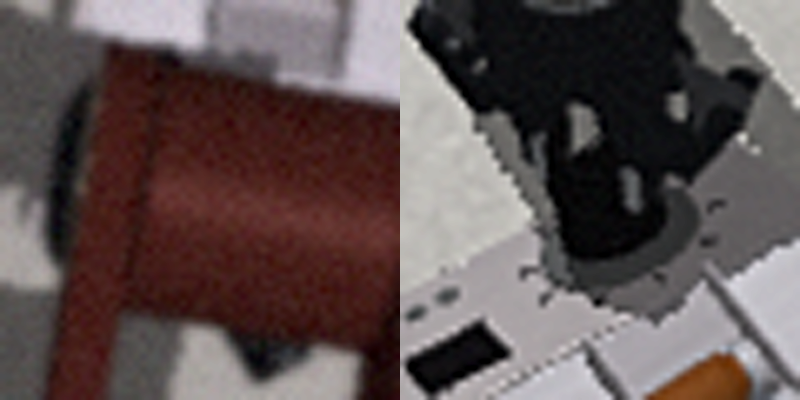

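The picture shows the fork straddling the bar, with the details hidden by the wrist. Forces are small, so I keep turning.

Emit:
apply_moves:
  series:
    - {"jaw": 0.65,"dx": 0,"dy": 0,"dz": 0,"turn": -0.08}
    - {"jaw": 0.65,"dx": 0,"dy": 0,"dz": 0,"turn": -0.16}
    - {"jaw": 0.65,"dx": 0,"dy": 0,"dz": 0,"turn": -0.24}

```text
time: 6.47
tool_pos: [0.4574, -0.0129, 0.1011]
tool_rot: [-0.002, 0.447, 0.894, -0.001]
contact_force: [-7.9, 0.7, 2.8]
gripper_width: 0.349
grasp_force: 3.3
```

Emit:
apply_moves:
  series:
    - {"jaw": 0.65,"dx": 0,"dy": 0,"dz": 0,"turn": -0.08}
    - {"jaw": 0.65,"dx": 0,"dy": 0,"dz": 0,"turn": -0.16}
    - {"jaw": 0.65,"dx": 0,"dy": 0,"dz": 0,"turn": -0.24}

```text
time: 6.72
tool_pos: [0.458, -0.0134, 0.1014]
tool_rot: [-0.001, 0.337, 0.942, -0.001]
contact_force: [-4.7, -1.1, 2.2]
gripper_width: 0.351
grasp_force: 2.4
```

Emit:
apply_moves:
  series:
    - {"jaw": 0.7,"dx": 0,"dy": 0,"dz": 0,"turn": 0}
    - {"jaw": 0.75,"dx": 0,"dy": 0,"dz": 0,"turn": 0}
    - {"jaw": 0.78,"dx": 0,"dy": 0,"dz": 0,"turn": 0}

```text
time: 6.97
tool_pos: [0.4578, -0.0158, 0.1022]
tool_rot: [-0.001, 0.338, 0.941, -0.004]
contact_force: [-10.8, -10.4, 7.3]
gripper_width: 0.224
grasp_force: 7.0
```

Emit:
apply_moves:
  series:
    - {"jaw": 0.8,"dx": 0,"dy": 0,"dz": 0,"turn": -0.06}
    - {"jaw": 0.82,"dx": 0,"dy": 0,"dz": 0,"turn": -0.12}
    - {"jaw": 0.82,"dx": 0,"dy": 0,"dz": 0,"turn": -0.12}

```text
time: 7.22
tool_pos: [0.4577, -0.0164, 0.1026]
tool_rot: [-0.001, 0.283, 0.959, -0.004]
contact_force: [-15.4, -12.6, 11.2]
gripper_width: 0.194
grasp_force: 57.1
```

```bash
python3 - <<'E'
from plant import state
import numpy as np
s=state();print({k:np.round(s[k],3).tolist() for k in s if k not in("joint_vel","joint_efforts")})
E
```

```text
{'time': 7.217, 'joint_pos': [-0.194, -0.215, 2.122, -0.008, 1.238, -1.189], 'tool_pos': [0.458, -0.016, 0.103], 'tool_rot': [-0.001, 0.283, 0.959, -0.004], 'contact_force': [-15.426, -12.588, 11.233], 'ft_torque': [-1.817, 1.645, -1.485], 'grasp_force': 57.102, 'gripper_width': 0.194}
```

Emit:
apply_moves:
  series:
    - {"jaw": 0.82,"dx": 0,"dy": 0,"dz": 0,"turn": -0.05}
    - {"jaw": 0.82,"dx": 0,"dy": 0,"dz": 0,"turn": -0.1}
    - {"jaw": 0.82,"dx": 0,"dy": 0,"dz": 0,"turn": -0.1}

```text
time: 7.47
tool_pos: [0.4599, -0.0178, 0.1033]
tool_rot: [0.002, 0.234, 0.972, -0.005]
contact_force: [-5.8, -18.8, 4.8]
gripper_width: 0.195
grasp_force: 76.0
```

Emit:
apply_moves:
  series:
    - {"jaw": 0.5,"dx": 0,"dy": 0,"dz": 0,"turn": 0}
    - {"jaw": 0.5,"dx": 0,"dy": 0,"dz": 0,"turn": 0}
    - {"jaw": 0.45,"dx": 0,"dy": 0,"dz": -35,"turn": 0}
    - {"jaw": 0.3,"dx": 0,"dy": 0,"dz": -70,"turn": 0}
    - {"jaw": 0.2,"dx": 0,"dy": 0,"dz": -110,"turn": 0}

```text
time: 7.88
tool_pos: [0.4579, -0.0129, 0.2111]
tool_rot: [-0.001, 0.233, 0.972, 0.0]
contact_force: [1.4, -0.6, -0.6]
gripper_width: 0.794
grasp_force: 0.0
```

Emit:
apply_moves:
  series:
    - {"jaw": 0.2,"dx": 0,"dy": 0,"dz": -40,"turn": -0.1}
    - {"jaw": 0.2,"dx": 0,"dy": 0,"dz": -80,"turn": -0.15}
    - {"jaw": 0.2,"dx": 0,"dy": 0,"dz": -80,"turn": -0.15}

```text
time: 8.13
tool_pos: [0.4625, -0.0136, 0.302]
tool_rot: [0.009, 0.159, 0.987, 0.0]
contact_force: [0.9, -0.2, 2.0]
gripper_width: 0.797
grasp_force: 0.0
```

```bash
python3 - <<'E'
from knob import *
s=state();print({k:np.round(s[k],4).tolist() for k in("time","joint_pos","tool_pos","tool_rot","contact_force")})
f=F["wrist"];u=proj(f,[[.457,-.0135,.088]])[0].astype(int);print(u)
for nm in F:
    r=pick(nm,"tray",[.586,-.056,.1])
    if r is not None: print(nm,fit("tray",[(f if nm=="wrist" else F[nm],r)],[.585,-.0575,.0875,-.18]))
cv2.imwrite("pics/k3.png",cv2.convertScaleAbs(cv2.resize(f["pixels"][max(0,u[1]-30):u[1]+30,u[0]-30:u[0]+30,::-1],(500,500),interpolation=cv2.INTER_CUBIC),alpha=1.8))
E
```

```text
{'time': 8.2833, 'joint_pos': [-0.1911, -0.3827, 1.9302, 0.0004, 1.5921, -1.4404], 'tool_pos': [0.4591, -0.0131, 0.2916], 'tool_rot': [0.001, 0.16, 0.9871, 0.0001], 'contact_force': [-0.2015, 0.1603, -0.2856]}
[247 157]
wrist (array([ 0.58683878, -0.05826956,  0.0875    , -0.16949493]), np.float64(0.027117380376877498))
top (array([ 0.5965034 , -0.06031456,  0.0875    , -0.19254101]), np.float64(0.21422589470158004))
scene (array([ 0.58513234, -0.05508727,  0.0875    , -0.16228304]), np.float64(0.03506421509747759))
```

View pics/k3.png

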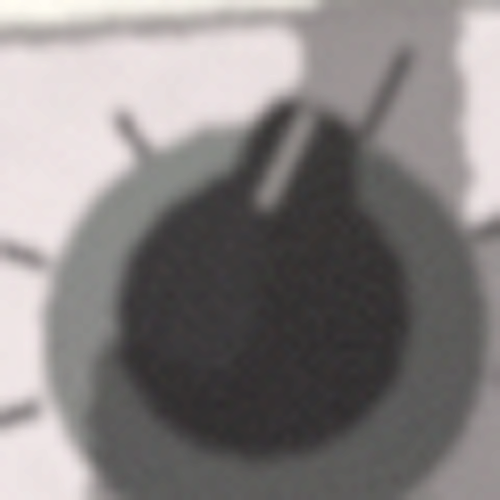

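The crop shows the mark (262,208)-(308,112) parallel to the off tick (365,135)-(407,48), both at 64°, so the knob is at its off stop. Next I go above the tray for a closer look.

Emit:
apply_moves:
  series:
    - {"jaw": 0.3,"dx": -20,"dy": -10,"dz": 20,"turn": -0.1}
    - {"jaw": 0.3,"dx": -40,"dy": -20,"dz": 40,"turn": -0.145}
    - {"jaw": 0.3,"dx": -60,"dy": -30,"dz": 55,"turn": -0.145}
    - {"jaw": 0.3,"dx": -77,"dy": -46,"dz": 65,"turn": -0.145}
    - {"jaw": 0.3,"dx": -77,"dy": -46,"dz": 65,"turn": -0.145}

```text
time: 8.85
tool_pos: [0.5163, -0.0832, 0.2204]
tool_rot: [-0.004, 0.089, 0.996, 0.0]
contact_force: [-0.2, 0.4, -0.2]
gripper_width: 0.702
grasp_force: 0.0
```

```bash
python3 - <<'E'
from knob import *
s=state();print({k:np.round(s[k],4).tolist() for k in("time","tool_pos","tool_rot","contact_force")})
f=F["wrist"]
r=pick("wrist","tray",[.586,-.056,.1]);q=pick("scene","tray",[.586,-.056,.1])
print(r is not None,q is not None)
if r is not None:
    print(fit("tray",[(f,r)],[.586,-.0575,.0875,-.17]))
    if q is not None:print(fit("tray",[(f,r),(F["scene"],q)],[.586,-.0575,.0875,-.17],(0,1,2,3)))
t=(.586,-.0575,.0875,-.175)
print(proj(f,place(t,np.array([[.048,-.006,.052],[.048,.006,.052],[.086,-.006,.052],[.086,.006,.052],[-.07,-.028,.009],[-.07,.028,.009]]))))
u=proj(f,[place(t,np.array([[0.02,0,.03]]))[0]])[0].astype(int)
cv2.imwrite("pics/t1.png",cv2.convertScaleAbs(cv2.resize(f["pixels"][100:384,130:400,::-1],None,fx=2,fy=2,interpolation=cv2.INTER_CUBIC),alpha=1.5))
E
```

```text
{'time': 9.0, 'tool_pos': [0.5167, -0.081, 0.2244], 'tool_rot': [-0.0012, 0.0885, 0.9961, 0.0005], 'contact_force': [0.6673, -0.3627, -0.2303]}
True True
(array([ 0.58605554, -0.0587066 ,  0.0875    , -0.19052562]), np.float64(0.07361310901244611))
(array([ 0.5865163 , -0.05706024,  0.08807315, -0.16786201]), np.float64(0.07415038805571156))
[[285.69398672 330.02159027]
 [299.63455518 329.99505631]
 [284.18217711 363.71324431]
 [297.49254525 363.68994425]
 [259.66003449 184.35091804]
 [323.96923944 184.18599336]]
```

View pics/t1.png

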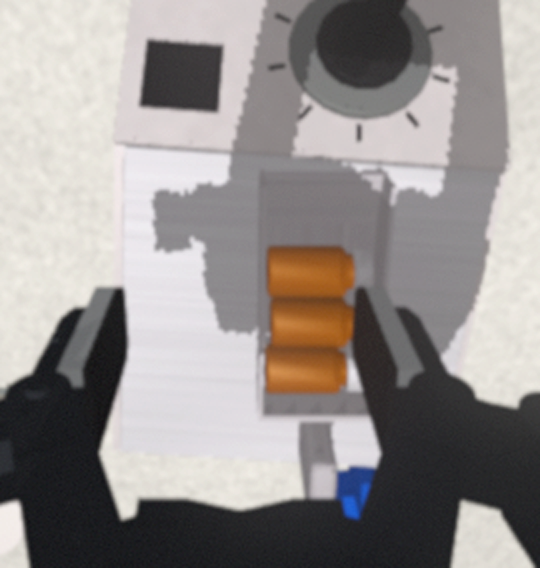

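The view matches the fitted tray: lip corners at px (260,186) and (324,187), grip top about 1.5 px left of the prediction. I go and grip it.

Emit:
apply_moves:
  series:
    - {"jaw": 0.4,"dx": -34,"dy": 10,"dz": 0,"turn": 0}
    - {"jaw": 0.4,"dx": -68,"dy": 20,"dz": 0,"turn": 0}
    - {"jaw": 0.4,"dx": -100,"dy": 30,"dz": 0,"turn": 0}
    - {"jaw": 0.4,"dx": -126,"dy": 35,"dz": 10,"turn": 0}
    - {"jaw": 0.4,"dx": -126,"dy": 35,"dz": 40,"turn": 0}

```text
time: 9.52
tool_pos: [0.6544, -0.0686, 0.1923]
tool_rot: [0.007, 0.087, 0.996, -0.001]
contact_force: [-0.3, 0.2, 1.3]
gripper_width: 0.603
grasp_force: 0.0
```

Emit:
apply_moves:
  series:
    - {"jaw": 0.4,"dx": 0,"dy": 0,"dz": 20,"turn": 0}
    - {"jaw": 0.4,"dx": 0,"dy": 0,"dz": 30,"turn": 0}
    - {"jaw": 0.4,"dx": 0,"dy": 0,"dz": 30,"turn": 0}

```text
time: 9.77
tool_pos: [0.6456, -0.068, 0.1526]
tool_rot: [-0.003, 0.088, 0.996, 0.0]
contact_force: [0.7, -0.4, -0.5]
gripper_width: 0.597
grasp_force: 0.0
```

```bash
python3 - <<'E'
from knob import *
s=state();print({k:np.round(s[k],4).tolist() for k in("time","tool_pos","tool_rot","contact_force","joint_pos")})
f=F["scene"];q=pick("scene","tray",[.586,-.056,.1])
if q is not None:print(fit("tray",[(f,q)],[.586,-.058,.0875,-.175]))
E
```

```text
{'time': 9.9167, 'tool_pos': [0.6482, -0.069, 0.1577], 'tool_rot': [0.0015, 0.0881, 0.9961, -0.0002], 'contact_force': [-0.0892, 0.2494, 0.3481], 'joint_pos': [-0.2201, 0.1832, 1.6296, 0.0, 1.3258, -1.6145]}
(array([ 0.58475215, -0.05656264,  0.0875    , -0.17316968]), np.float64(0.242491083161254))
```

Emit:
apply_moves:
  series:
    - {"jaw": 0.4,"dx": 1,"dy": 0,"dz": 18,"turn": 0}
    - {"jaw": 0.4,"dx": 1,"dy": 0,"dz": 30,"turn": 0}
    - {"jaw": 0.6,"dx": 1,"dy": 0,"dz": 35,"turn": 0}
    - {"jaw": 0.75,"dx": 1,"dy": 0,"dz": 35,"turn": 0}

```text
time: 10.3
tool_pos: [0.6459, -0.0687, 0.1194]
tool_rot: [-0.001, 0.088, 0.996, 0.0]
contact_force: [-0.2, 0.5, -0.3]
gripper_width: 0.331
grasp_force: 0.0
```

Emit:
apply_moves:
  series:
    - {"jaw": 0.85,"dx": 0,"dy": 0,"dz": 0,"turn": 0}
    - {"jaw": 1,"dx": 0,"dy": 0,"dz": 0,"turn": 0}
    - {"jaw": 1,"dx": 0,"dy": 0,"dz": 0,"turn": 0}

```text
time: 10.55
tool_pos: [0.6468, -0.069, 0.1211]
tool_rot: [0.0, 0.088, 0.996, -0.0]
contact_force: [0.9, -0.3, -1.3]
gripper_width: 0.132
grasp_force: 58.3
```

Gripped: opening 11.2 mm against the 12 mm grip, at 58 N. I lift gently.

Emit:
apply_moves:
  series:
    - {"jaw": 1,"dx": 0,"dy": 0,"dz": -5,"turn": 0}
    - {"jaw": 1,"dx": 0,"dy": 0,"dz": -15,"turn": 0}
    - {"jaw": 1,"dx": 0,"dy": 0,"dz": -30,"turn": 0}
    - {"jaw": 1,"dx": 0,"dy": 0,"dz": -45,"turn": 0}
    - {"jaw": 1,"dx": 0,"dy": 0,"dz": -60,"turn": 0}

```text
time: 10.97
tool_pos: [0.647, -0.069, 0.1832]
tool_rot: [0.001, 0.088, 0.996, -0.0]
contact_force: [0.6, 0.5, -0.7]
gripper_width: 0.134
grasp_force: 58.4
```

Emit:
apply_moves:
  series:
    - {"jaw": 1,"dx": 0,"dy": 0,"dz": -15,"turn": 0}
    - {"jaw": 1,"dx": 0,"dy": 0,"dz": -30,"turn": 0}
    - {"jaw": 1,"dx": 0,"dy": 0,"dz": -42,"turn": 0}
    - {"jaw": 1,"dx": 0,"dy": 0,"dz": -48,"turn": 0}
    - {"jaw": 1,"dx": 0,"dy": 0,"dz": -50,"turn": 0}

```text
time: 11.38
tool_pos: [0.6473, -0.0691, 0.2329]
tool_rot: [0.001, 0.088, 0.996, -0.0]
contact_force: [0.1, -0.4, -2.0]
gripper_width: 0.132
grasp_force: 58.4
```

```bash
python3 - <<'E'
from knob import *
s=state();print({k:np.round(s[k],4).tolist() for k in("time","tool_pos","tool_rot","contact_force","ft_torque","gripper_width","grasp_force","joint_pos")})
f=F["scene"]
for d in spotter.outline_of(f,"tray")+spotter.outline_of(f,"vial0"):
    print(round(d["conf"],2),np.round(d["extent"]))
t=np.array(s["tool_pos"]);o=t-[.062*.984,-.062*.177,.036]
Q=np.array([[-.07,-.028,.009],[-.07,.028,.009],[.045,-.028,.024],[.045,.028,.024],[.045,-.028,0]])
print("pred level",proj(f,place((*o,-.177),Q)).round(1))
cv2.imwrite("pics/l.png",f["pixels"][...,::-1])
W=[pick(n,"waste",[.45,.344,.04]) for n in("top","scene")]
ob=[(F[n],r) for n,r in zip(("top","scene"),W) if r is not None]
print("waste",len(ob),[fit("waste",[o],[.4505,.3443,0,.2246]) for o in ob])
E
```

```text
{'time': 11.5333, 'tool_pos': [0.6462, -0.0688, 0.2298], 'tool_rot': [-0.0006, 0.0883, 0.9961, 0.0001], 'contact_force': [-0.6455, -0.3128, -2.1755], 'ft_torque': [-0.0415, -0.0836, 0.0715], 'gripper_width': 0.1312, 'grasp_force': 58.4229, 'joint_pos': [-0.2206, 0.1238, 1.5718, -0.0, 1.4473, -1.6146]}
0.77 [210. 208. 256. 264.]
0.77 [ 50. 214. 113. 247.]
0.68 [363. 150. 390. 190.]
0.65 [279. 295. 335. 352.]
0.45 [217. 218. 231. 232.]
0.43 [223. 227. 232. 241.]
pred level [[205.2 216.9]
 [224.9 204.6]
 [234.1 251. ]
 [254.5 237.3]
 [234.2 255.5]]
waste 2 [(array([0.45156912, 0.34293145, 0.        , 0.20569034]), np.float64(0.01488833746898266)), (array([0.44903948, 0.34901464, 0.        , 0.25123563]), np.float64(0.19714964370546317))]
```

Emit:
apply_moves:
  series:
    - {"jaw": 1,"dx": 4,"dy": 7,"dz": 0,"turn": 0}
    - {"jaw": 1,"dx": 11,"dy": 21,"dz": 0,"turn": 0}
    - {"jaw": 1,"dx": 23,"dy": 42,"dz": 0,"turn": 0}
    - {"jaw": 1,"dx": 38,"dy": 71,"dz": 0,"turn": 0}
    - {"jaw": 1,"dx": 54,"dy": 102,"dz": 0,"turn": 0}

```text
time: 12.15
tool_pos: [0.6104, 0.0426, 0.2304]
tool_rot: [-0.0, 0.089, 0.996, 0.0]
contact_force: [0.2, 0.8, -2.3]
gripper_width: 0.132
grasp_force: 58.5
```

Emit:
apply_moves:
  series:
    - {"jaw": 1,"dx": 17,"dy": 32,"dz": 0,"turn": 0}
    - {"jaw": 1,"dx": 34,"dy": 64,"dz": 0,"turn": 0}
    - {"jaw": 1,"dx": 51,"dy": 95,"dz": 0,"turn": 0}
    - {"jaw": 1,"dx": 68,"dy": 127,"dz": 0,"turn": 0}
    - {"jaw": 1,"dx": 84,"dy": 159,"dz": 0,"turn": 0}

```text
time: 12.57
tool_pos: [0.5547, 0.2149, 0.2306]
tool_rot: [-0.0, 0.088, 0.996, 0.0]
contact_force: [0.1, 0.7, -1.7]
gripper_width: 0.132
grasp_force: 58.5
```

Emit:
apply_moves:
  series:
    - {"jaw": 1,"dx": 17,"dy": 32,"dz": 0,"turn": 0}
    - {"jaw": 1,"dx": 32,"dy": 60,"dz": 0,"turn": 0}
    - {"jaw": 1,"dx": 44,"dy": 83,"dz": 0,"turn": 0}
    - {"jaw": 1,"dx": 53,"dy": 101,"dz": 0,"turn": 0}
    - {"jaw": 1,"dx": 60,"dy": 113,"dz": 0,"turn": 0}

```text
time: 12.98
tool_pos: [0.5154, 0.3369, 0.2305]
tool_rot: [-0.0, 0.087, 0.996, 0.0]
contact_force: [0.2, 0.4, -2.0]
gripper_width: 0.132
grasp_force: 58.5
```

Emit:
apply_moves:
  series:
    - {"jaw": 1,"dx": 5,"dy": 9,"dz": 0,"turn": -0.04}
    - {"jaw": 1,"dx": 8,"dy": 15,"dz": 0,"turn": -0.11}
    - {"jaw": 1,"dx": 10,"dy": 19,"dz": 0,"turn": -0.19}
    - {"jaw": 1,"dx": 10,"dy": 19,"dz": 0,"turn": -0.27}
    - {"jaw": 1,"dx": 10,"dy": 19,"dz": 0,"turn": -0.32}

```text
time: 13.4
tool_pos: [0.5106, 0.3546, 0.2304]
tool_rot: [-0.0, -0.074, 0.997, -0.0]
contact_force: [0.1, 0.5, -2.3]
gripper_width: 0.131
grasp_force: 58.6
```

Emit:
apply_moves:
  series:
    - {"jaw": 1,"dx": 0,"dy": 0,"dz": 5,"turn": -0.05}
    - {"jaw": 1,"dx": 0,"dy": 0,"dz": 15,"turn": -0.07}
    - {"jaw": 1,"dx": 0,"dy": 0,"dz": 30,"turn": -0.07}
    - {"jaw": 1,"dx": 0,"dy": 0,"dz": 45,"turn": -0.07}
    - {"jaw": 1,"dx": 0,"dy": 0,"dz": 50,"turn": -0.07}

```text
time: 13.82
tool_pos: [0.5091, 0.3534, 0.1761]
tool_rot: [-0.003, -0.106, 0.994, -0.001]
contact_force: [-0.4, -0.0, -3.0]
gripper_width: 0.134
grasp_force: 58.5
```

```bash
python3 - <<'E'
from knob import *
s=state();print({k:np.round(s[k],4).tolist() for k in("time","tool_pos","tool_rot","contact_force","ft_torque","gripper_width","grasp_force","joint_pos")})
f=F["scene"]
for t in("tray","vial0"):
  for n in("scene","top"):
    for d in spotter.outline_of(F[n],t):print(n,t,round(d["conf"],2),np.round(d["extent"]))
t=np.array(s["tool_pos"]);B=.21;o=t-[.062*np.cos(B),.062*np.sin(B),.035]
Q=np.array([[-.07,-.028,.009],[-.07,.028,.009],[.045,-.028,.024],[.045,.028,.024],[.086,0,0]])
print("pred level",proj(f,place((*o,B),Q)).round(1).tolist())
def box_(n):
    r=pick(n,"waste",[.45,.344,.04]);return None if r is None else fit("waste",[(F[n],r)],[.4505,.3443,0,.2246])
print(box_("top"))
cv2.imwrite("pics/l2.png",cv2.convertScaleAbs(np.hstack([cv2.resize(F["scene"]["pixels"][70:220,220:370,::-1],(400,400)),cv2.resize(F["top"]["pixels"][130:280,90:240,::-1],(400,400))]),alpha=1.5))
E
```

```text
{'time': 13.9667, 'tool_pos': [0.5103, 0.3541, 0.1792], 'tool_rot': [-0.0011, -0.1062, 0.9943, -0.0005], 'contact_force': [-0.601, 0.2998, -1.7741], 'ft_torque': [0.0052, -0.0747, 0.0408], 'gripper_width': 0.1323, 'grasp_force': 58.5708, 'joint_pos': [0.4868, 0.0976, 1.6867, -0.0, 1.3598, -1.2968]}
scene tray 0.95 [ 49. 218. 112. 248.]
scene tray 0.72 [213. 105. 231. 142.]
scene tray 0.66 [273. 101. 328. 136.]
scene tray 0.66 [284. 294. 337. 354.]
scene tray 0.57 [363. 148. 387. 192.]
scene tray 0.5 [293. 109. 305. 124.]
top tray 0.67 [280.  55. 306. 110.]
top tray 0.67 [352. 261. 390. 314.]
top tray 0.67 [175. 263. 206. 305.]
top tray 0.63 [ 95. 116. 146. 146.]
top tray 0.58 [138. 188. 164. 231.]
top tray 0.29 [353. 108. 381. 134.]
scene vial0 0.61 [291. 109. 304. 124.]
scene vial0 0.61 [299. 108. 311. 126.]
scene vial0 0.55 [332. 179. 360. 214.]
scene vial0 0.48 [287. 110. 295. 119.]
top vial0 0.62 [148. 201. 158. 211.]
pred level [[270.5, 115.0], [280.1, 102.5], [307.3, 128.1], [316.4, 114.9], [323.8, 133.0]]
None
```

Emit:
apply_moves:
  series:
    - {"jaw": 1,"dx": 0,"dy": 0,"dz": 15,"turn": 0}
    - {"jaw": 1,"dx": 0,"dy": 0,"dz": 35,"turn": 0}
    - {"jaw": 1,"dx": 0,"dy": 0,"dz": 50,"turn": 0}
    - {"jaw": 1,"dx": 0,"dy": 0,"dz": 58,"turn": 0}
    - {"jaw": 1,"dx": 0,"dy": 0,"dz": 60,"turn": 0}

```text
time: 14.63
tool_pos: [0.5101, 0.3541, 0.1189]
tool_rot: [-0.001, -0.106, 0.994, -0.001]
contact_force: [-0.4, -0.7, -2.4]
gripper_width: 0.133
grasp_force: 58.6
```

Emit:
apply_moves:
  series:
    - {"jaw": 1,"dx": 0,"dy": 0,"dz": 2,"turn": 0}
    - {"jaw": 1,"dx": 0,"dy": 0,"dz": 4,"turn": 0}
    - {"jaw": 1,"dx": 0,"dy": 0,"dz": 4,"turn": 0}

```text
time: 14.88
tool_pos: [0.5115, 0.3548, 0.1176]
tool_rot: [0.001, -0.106, 0.994, 0.0]
contact_force: [-0.5, 0.0, -2.1]
gripper_width: 0.131
grasp_force: 58.6
```

Emit:
apply_moves:
  series:
    - {"jaw": 1,"dx": 1,"dy": 0,"dz": 2,"turn": 0}
    - {"jaw": 1,"dx": 2,"dy": 0,"dz": 4,"turn": 0}
    - {"jaw": 1,"dx": 2,"dy": 0,"dz": 4,"turn": 0}

```text
time: 15.13
tool_pos: [0.5094, 0.3544, 0.1135]
tool_rot: [0.001, -0.106, 0.994, 0.0]
contact_force: [1.4, 0.5, -0.2]
gripper_width: 0.132
grasp_force: 58.7
```

Emit:
apply_moves:
  series:
    - {"jaw": 1,"dx": 2,"dy": 0,"dz": 2,"turn": 0}
    - {"jaw": 1,"dx": 4,"dy": 0,"dz": 4,"turn": 0}
    - {"jaw": 1,"dx": 4,"dy": 0,"dz": 4,"turn": 0}

```text
time: 15.38
tool_pos: [0.5089, 0.3543, 0.1131]
tool_rot: [0.006, -0.106, 0.994, 0.001]
contact_force: [3.7, -1.2, 7.5]
gripper_width: 0.133
grasp_force: 60.0
```

Emit:
apply_moves:
  series:
    - {"jaw": 1,"dx": 2,"dy": 0,"dz": 2,"turn": 0}
    - {"jaw": 1,"dx": 4,"dy": 0,"dz": 4,"turn": 0}
    - {"jaw": 1,"dx": 4,"dy": 0,"dz": 4,"turn": 0}

```text
time: 15.63
tool_pos: [0.508, 0.3543, 0.1124]
tool_rot: [0.009, -0.106, 0.994, 0.002]
contact_force: [6.3, -2.4, 14.2]
gripper_width: 0.132
grasp_force: 60.9
```

```bash
python3 - <<'E'
from knob import *
s=state();print({k:np.round(s[k],4).tolist() for k in("time","tool_pos","tool_rot","contact_force","ft_torque","gripper_width","grasp_force")})
cv2.imwrite("pics/l3.png",cv2.convertScaleAbs(np.hstack([cv2.resize(F["scene"]["pixels"][90:190,245:345,::-1],(400,400)),cv2.resize(F["top"]["pixels"][150:250,100:200,::-1],(400,400))]),alpha=1.5))
E
```

```text
{'time': 15.7833, 'tool_pos': [0.5081, 0.3542, 0.1124], 'tool_rot': [0.0092, -0.1062, 0.9943, 0.0019], 'contact_force': [6.1973, -2.3251, 13.5306], 'ft_torque': [-0.2544, -1.6234, -0.0458], 'gripper_width': 0.138, 'grasp_force': 61.0024}
```

View pics/l3.png

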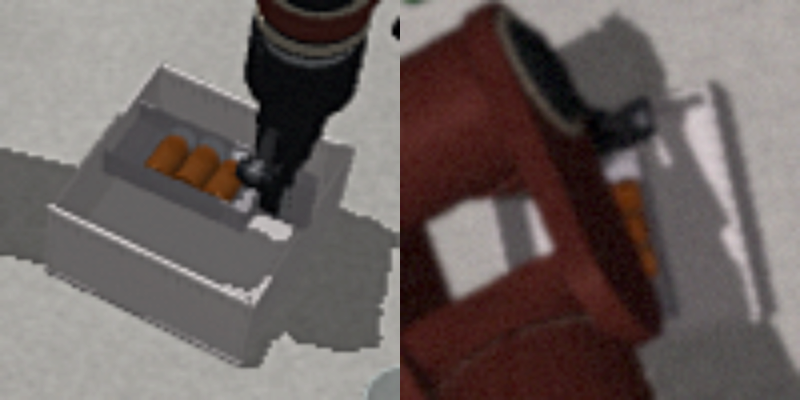

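The picture shows the tray level over the box with its vials in it at (195,165) and the tail on the rim. The pivot hasn't slipped yet, so I press a bit further and watch the force.

Emit:
apply_moves:
  series:
    - {"jaw": 1,"dx": 2,"dy": 0,"dz": 3,"turn": 0}
    - {"jaw": 1,"dx": 3,"dy": 0,"dz": 6,"turn": 0}
    - {"jaw": 1,"dx": 3,"dy": 0,"dz": 6,"turn": 0}

```text
time: 16.03
tool_pos: [0.5056, 0.3542, 0.1089]
tool_rot: [0.01, -0.106, 0.994, 0.002]
contact_force: [1.8, -3.5, 24.2]
gripper_width: 0.132
grasp_force: 69.8
```

Emit:
apply_moves:
  series:
    - {"jaw": 1,"dx": 2,"dy": 0,"dz": 3,"turn": 0}
    - {"jaw": 1,"dx": 3,"dy": 0,"dz": 6,"turn": 0}
    - {"jaw": 1,"dx": 3,"dy": 0,"dz": 6,"turn": 0}

```text
time: 16.28
tool_pos: [0.5021, 0.3548, 0.1052]
tool_rot: [0.009, -0.106, 0.994, 0.004]
contact_force: [-7.5, -0.8, 22.7]
gripper_width: 0.134
grasp_force: 67.3
```

```bash
cat > chk.py <<'E'
from knob import *
s=state();print({k:np.round(s[k],4).tolist() for k in("time","tool_pos","tool_rot","contact_force","ft_torque","gripper_width","grasp_force")})
def trayfit(B,gx=.062,gz=.035):
    """pitch (lip down) of the held tray from the scene outline, pivoting at the TCP"""
    f=F["scene"];t=np.array(s["tool_pos"]);best=[]
    for d in spotter.outline_of(f,"tray")+spotter.outline_of(F["top"],"tray"):
        pass
    c=proj(f,[t-[.06*np.cos(B),.06*np.sin(B),.03]])[0]
    L=[d for d in spotter.outline_of(f,"tray") if np.hypot(*(np.argwhere(d["region"]).mean(0)[::-1]-c))<25]
    L.sort(key=lambda d:-d["region"].sum())
    if not L:return None
    m=hm(np.argwhere(L[0]["region"])[:,::-1].astype(float))
    for th in np.radians(np.arange(-10,61,2.5)):
        q=M["tray"]-[gx,0,gz];x=q[:,0]*np.cos(th)-q[:,2]*np.sin(th);z=q[:,0]*np.sin(th)+q[:,2]*np.cos(th)
        k=hm(proj(f,place((*t,B),np.c_[x,q[:,1],z])));best.append((round(1-(k&m).sum()/(k|m).sum(),3),round(np.degrees(th),1)))
    return sorted(best)[:4],L[0]["extent"]
if __name__=="__main__":
    n=s["tool_rot"];B=2*np.arctan2(n[2],n[1])-np.pi;print(B,trayfit(B))
    for n_ in("scene","top"):print(n_,[(round(d["conf"],2),np.round(d["extent"]).tolist()) for d in spotter.outline_of(F[n_],"vial0")])
E
python3 chk.py
```

```text
{'time': 16.4333, 'tool_pos': [0.4997, 0.3544, 0.1031], 'tool_rot': [0.0057, -0.1065, 0.9943, 0.003], 'contact_force': [-11.6005, -3.5942, 32.0981], 'ft_torque': [-0.2879, 0.8781, 0.0882], 'gripper_width': 0.1269, 'grasp_force': 69.2047}
0.21344361155223668 ([(np.float64(0.11), np.float64(10.0)), (np.float64(0.121), np.float64(12.5)), (np.float64(0.145), np.float64(7.5)), (np.float64(0.182), np.float64(15.0))], [269.6, 124.3, 320.9, 148.6])
scene [(0.67, [271.0, 123.0, 282.0, 133.0]), (0.52, [275.0, 124.0, 289.0, 134.0]), (0.47, [283.0, 127.0, 298.0, 139.0])]
top []
```

Emit:
apply_moves:
  series:
    - {"jaw": 1,"dx": 1,"dy": 0,"dz": 2,"turn": 0}
    - {"jaw": 1,"dx": 2,"dy": 0,"dz": 4,"turn": 0}
    - {"jaw": 1,"dx": 2,"dy": 0,"dz": 4,"turn": 0}

```text
time: 16.93
tool_pos: [0.4956, 0.3523, 0.0931]
tool_rot: [0.004, -0.107, 0.994, 0.002]
contact_force: [-0.1, 0.2, -2.4]
gripper_width: 0.132
grasp_force: 64.5
```

Emit:
apply_moves:
  series:
    - {"jaw": 1,"dx": 1,"dy": 0,"dz": 2,"turn": 0}
    - {"jaw": 1,"dx": 2,"dy": 0,"dz": 4,"turn": 0}
    - {"jaw": 1,"dx": 2,"dy": 0,"dz": 4,"turn": 0}

```text
time: 17.18
tool_pos: [0.4948, 0.3512, 0.0857]
tool_rot: [0.005, -0.106, 0.994, 0.001]
contact_force: [10.1, 2.1, -2.3]
gripper_width: 0.135
grasp_force: 66.2
```

```bash
python3 chk.py
```

```text
{'time': 17.3333, 'tool_pos': [0.4949, 0.3512, 0.0856], 'tool_rot': [0.0048, -0.1061, 0.9943, 0.0012], 'contact_force': [11.0119, 2.5162, -2.5795], 'ft_torque': [0.5694, -1.969, -0.0647], 'gripper_width': 0.1316, 'grasp_force': 66.1598}
0.21268093705664137 ([(np.float64(0.238), np.float64(15.0)), (np.float64(0.24), np.float64(10.0)), (np.float64(0.241), np.float64(12.5)), (np.float64(0.249), np.float64(17.5))], [272.4, 131.2, 317.9, 154.2])
scene [(0.63, [282.0, 128.0, 293.0, 143.0]), (0.52, [275.0, 129.0, 285.0, 142.0])]
top [(0.73, [123.0, 172.0, 196.0, 235.0]), (0.72, [274.0, 191.0, 291.0, 208.0])]
```

The lip is now against the near inner wall, tilted about 15°. I push further towards that wall while rising, which tips it more.

Emit:
apply_moves:
  series:
    - {"jaw": 1,"dx": 4,"dy": 0,"dz": -4,"turn": 0}
    - {"jaw": 1,"dx": 8,"dy": 0,"dz": -8,"turn": 0}
    - {"jaw": 1,"dx": 12,"dy": 0,"dz": -12,"turn": 0}
    - {"jaw": 1,"dx": 12,"dy": 0,"dz": -12,"turn": 0}

```text
time: 17.92
tool_pos: [0.4891, 0.3503, 0.102]
tool_rot: [0.013, -0.106, 0.994, 0.003]
contact_force: [22.8, 5.4, -1.4]
gripper_width: 0.133
grasp_force: 84.3
```

Emit:
apply_moves:
  series:
    - {"jaw": 1,"dx": 4,"dy": 0,"dz": -4,"turn": 0}
    - {"jaw": 1,"dx": 8,"dy": 0,"dz": -9,"turn": 0}
    - {"jaw": 1,"dx": 12,"dy": 0,"dz": -14,"turn": 0}
    - {"jaw": 1,"dx": 12,"dy": 0,"dz": -14,"turn": 0}

```text
time: 18.25
tool_pos: [0.4808, 0.3487, 0.1196]
tool_rot: [0.018, -0.106, 0.994, 0.004]
contact_force: [27.5, 4.8, 4.5]
gripper_width: 0.132
grasp_force: 92.0
```

```bash
python3 chk.py
```

```text
{'time': 18.4, 'tool_pos': [0.481, 0.3487, 0.1193], 'tool_rot': [0.0179, -0.1062, 0.9942, 0.0041], 'contact_force': [26.0305, 4.6654, 5.398], 'ft_torque': [0.9062, -5.3577, 0.0435], 'gripper_width': 0.1332, 'grasp_force': 91.7417}
0.21290248467436212 ([(np.float64(0.28), np.float64(27.5)), (np.float64(0.283), np.float64(30.0)), (np.float64(0.298), np.float64(32.5)), (np.float64(0.303), np.float64(25.0))], [271.3, 127.1, 314.3, 143.5])
scene [(0.67, [190.0, 335.0, 219.0, 370.0]), (0.49, [274.0, 126.0, 284.0, 139.0]), (0.49, [281.0, 125.0, 294.0, 138.0]), (0.42, [270.0, 124.0, 281.0, 136.0]), (0.23, [177.0, 207.0, 286.0, 320.0])]
top [(0.5, [160.0, 211.0, 165.0, 219.0]), (0.46, [159.0, 218.0, 169.0, 226.0])]
```

Emit:
apply_moves:
  series:
    - {"jaw": 1,"dx": 4,"dy": 0,"dz": -2,"turn": 0}
    - {"jaw": 1,"dx": 8,"dy": 0,"dz": -4,"turn": 0}
    - {"jaw": 1,"dx": 12,"dy": 0,"dz": -6,"turn": 0}
    - {"jaw": 1,"dx": 12,"dy": 0,"dz": -6,"turn": 0}

```text
time: 18.98
tool_pos: [0.4718, 0.3472, 0.1283]
tool_rot: [0.022, -0.106, 0.994, 0.005]
contact_force: [29.3, 6.3, 10.2]
gripper_width: 0.128
grasp_force: 97.7
```

Emit:
apply_moves:
  series:
    - {"jaw": 1,"dx": 4,"dy": 0,"dz": -2,"turn": 0}
    - {"jaw": 1,"dx": 8,"dy": 0,"dz": -4,"turn": 0}
    - {"jaw": 1,"dx": 12,"dy": 0,"dz": -6,"turn": 0}
    - {"jaw": 1,"dx": 12,"dy": 0,"dz": -6,"turn": 0}

```text
time: 19.32
tool_pos: [0.4512, 0.3425, 0.128]
tool_rot: [0.01, -0.106, 0.994, 0.003]
contact_force: [12.0, 3.5, 7.2]
gripper_width: 0.133
grasp_force: 76.4
```

```bash
python3 chk.py
```

```text
{'time': 19.4667, 'tool_pos': [0.4513, 0.3425, 0.1279], 'tool_rot': [0.0097, -0.1061, 0.9943, 0.0028], 'contact_force': [12.6398, 3.1681, 7.1702], 'ft_torque': [0.7352, -2.7971, 0.0029], 'gripper_width': 0.1326, 'grasp_force': 76.4013}
0.21270637909146206 ([(np.float64(0.436), np.float64(47.5)), (np.float64(0.446), np.float64(45.0)), (np.float64(0.448), np.float64(50.0)), (np.float64(0.473), np.float64(52.5))], [269.5, 122.9, 306.7, 146.3])
scene [(0.49, [267.0, 127.0, 280.0, 142.0])]
top [(0.65, [155.0, 212.0, 165.0, 223.0]), (0.64, [158.0, 220.0, 169.0, 225.0]), (0.49, [256.0, 116.0, 337.0, 219.0]), (0.44, [158.0, 227.0, 171.0, 234.0])]
```

Emit:
apply_moves:
  series:
    - {"jaw": 1,"dx": -8,"dy": 0,"dz": 0,"turn": 0}
    - {"jaw": 1,"dx": -20,"dy": 0,"dz": 0,"turn": 0}
    - {"jaw": 1,"dx": -32,"dy": 0,"dz": 0,"turn": 0}
    - {"jaw": 1,"dx": -40,"dy": 0,"dz": -2,"turn": 0}
    - {"jaw": 1,"dx": -40,"dy": 0,"dz": -10,"turn": 0}

```text
time: 20.13
tool_pos: [0.4833, 0.3478, 0.13]
tool_rot: [-0.002, -0.106, 0.994, -0.001]
contact_force: [0.8, 0.1, -0.9]
gripper_width: 0.132
grasp_force: 62.3
```

Emit:
apply_moves:
  series:
    - {"jaw": 1,"dx": 0,"dy": 0,"dz": -5,"turn": 0}
    - {"jaw": 1,"dx": 0,"dy": 0,"dz": -10,"turn": 0}
    - {"jaw": 1,"dx": 0,"dy": 0,"dz": -20,"turn": 0}
    - {"jaw": 1,"dx": 0,"dy": 0,"dz": -20,"turn": 0}
    - {"jaw": 1,"dx": 0,"dy": 0,"dz": -20,"turn": 0}

```text
time: 20.55
tool_pos: [0.4839, 0.349, 0.154]
tool_rot: [0.001, -0.107, 0.994, 0.0]
contact_force: [0.8, 0.9, -1.8]
gripper_width: 0.132
grasp_force: 62.3
```

```bash
python3 chk.py
```

```text
{'time': 20.7, 'tool_pos': [0.4832, 0.3485, 0.1523], 'tool_rot': [-0.0002, -0.1064, 0.9943, -0.0], 'contact_force': [-0.3513, 1.0533, -1.9748], 'ft_torque': [0.0146, -0.0795, 0.0296], 'gripper_width': 0.1305, 'grasp_force': 62.3198}
0.2132864249893629 ([(np.float64(0.274), np.float64(40.0)), (np.float64(0.302), np.float64(37.5)), (np.float64(0.313), np.float64(42.5)), (np.float64(0.361), np.float64(35.0))], [277.7, 122.5, 317.0, 145.1])
scene [(0.43, [270.0, 129.0, 277.0, 138.0])]
top [(0.59, [162.0, 226.0, 169.0, 233.0]), (0.52, [158.0, 215.0, 168.0, 226.0])]
```

Emit:
apply_moves:
  series:
    - {"jaw": 1,"dx": 0,"dy": 0,"dz": -15,"turn": 0}
    - {"jaw": 1,"dx": 0,"dy": 0,"dz": -40,"turn": 0}
    - {"jaw": 1,"dx": 0,"dy": 0,"dz": -70,"turn": 0}
    - {"jaw": 1,"dx": 0,"dy": 0,"dz": -90,"turn": 0}
    - {"jaw": 1,"dx": 0,"dy": 0,"dz": -95,"turn": 0}

```text
time: 21.37
tool_pos: [0.4853, 0.3496, 0.2527]
tool_rot: [0.004, -0.106, 0.994, 0.001]
contact_force: [0.4, -0.4, -0.5]
gripper_width: 0.129
grasp_force: 62.4
```

```bash
cat > amber.py <<'E'
from h import *
def blobs(F):
    for n in F:
        h=cv2.cvtColor(F[n]["pixels"],cv2.COLOR_RGB2HSV)
        m=((h[...,0]>5)&(h[...,0]<22)&(h[...,1]>130)&(h[...,2]>35)).astype(np.uint8)
        c,l,st,ce=cv2.connectedComponentsWithStats(m)
        print(n,[(st[i,:4].tolist(),int(st[i,4])) for i in range(1,c) if st[i,4]>8])
E
python3 - <<'E'
from chk import *
from amber import blobs
blobs(F)
n=s["tool_rot"];B=2*np.arctan2(n[2],n[1])-np.pi;print(trayfit(B))
b=box(-.08,.08,-.08,.08,.005,.08)
for n in F:print(n,np.round(np.r_[proj(F[n],place((.451,.3435,0,.21),b)).min(0),proj(F[n],place((.451,.3435,0,.21),b)).max(0)]),[(round(d["conf"],2),np.round(d["extent"]).tolist()) for d in spotter.outline_of(F[n],"vial0")])
E
```

```text
{'time': 21.5167, 'tool_pos': [0.4833, 0.3485, 0.2469], 'tool_rot': [-0.0003, -0.1064, 0.9943, -0.0001], 'contact_force': [-0.7182, 0.2658, -1.5309], 'ft_torque': [-0.001, 0.0385, 0.0252], 'gripper_width': 0.1329, 'grasp_force': 62.4436}
wrist [([223, 56, 42, 28], 962), ([55, 328, 35, 13], 239), ([21, 375, 8, 5], 12)]
top [([213, 54, 24, 25], 378), ([154, 199, 13, 7], 72), ([159, 223, 14, 11], 111)]
scene [([470, 39, 42, 87], 233), ([498, 67, 9, 6], 14), ([268, 130, 13, 16], 132), ([294, 146, 10, 12], 80), ([351, 251, 31, 30], 595), ([346, 281, 8, 7], 13)]
([(np.float64(0.235), np.float64(37.5)), (np.float64(0.237), np.float64(40.0)), (np.float64(0.257), np.float64(42.5)), (np.float64(0.293), np.float64(35.0))], [278.7, 95.0, 322.8, 125.5])
wrist [162.  50. 340. 214.] [(0.64, [232.0, 66.0, 273.0, 85.0]), (0.59, [223.0, 55.0, 269.0, 81.0])]
top [120. 173. 192. 241.] [(0.48, [160.0, 225.0, 168.0, 232.0]), (0.39, [155.0, 197.0, 169.0, 205.0])]
scene [257. 107. 331. 180.] []
```

Three vials are accounted for in the box by the networks and the amber blobs (wrist (244,70) double; scene (274,138) and (299,152)). The wrist load has dropped to the empty tray. I carry the tray back over the plate.

Emit:
apply_moves:
  series:
    - {"jaw": 1,"dx": -2,"dy": -10,"dz": 0,"turn": 0}
    - {"jaw": 1,"dx": -5,"dy": -30,"dz": 0,"turn": 0}
    - {"jaw": 1,"dx": -10,"dy": -60,"dz": 0,"turn": 0}
    - {"jaw": 1,"dx": -16,"dy": -95,"dz": 0,"turn": 0}
    - {"jaw": 1,"dx": -22,"dy": -130,"dz": 0,"turn": 0}

```text
time: 22.23
tool_pos: [0.5328, 0.2246, 0.2473]
tool_rot: [-0.0, -0.107, 0.994, -0.0]
contact_force: [0.5, 0.8, -1.6]
gripper_width: 0.129
grasp_force: 62.4
```

Emit:
apply_moves:
  series:
    - {"jaw": 1,"dx": -6,"dy": -36,"dz": 0,"turn": 0}
    - {"jaw": 1,"dx": -12,"dy": -72,"dz": 0,"turn": 0}
    - {"jaw": 1,"dx": -18,"dy": -108,"dz": 0,"turn": 0}
    - {"jaw": 1,"dx": -24,"dy": -144,"dz": 0,"turn": 0}
    - {"jaw": 1,"dx": -30,"dy": -180,"dz": 0,"turn": 0}

```text
time: 22.65
tool_pos: [0.6002, 0.0541, 0.2475]
tool_rot: [-0.0, -0.106, 0.994, -0.0]
contact_force: [-0.4, 0.6, -1.4]
gripper_width: 0.134
grasp_force: 62.4
```

Emit:
apply_moves:
  series:
    - {"jaw": 1,"dx": -6,"dy": -36,"dz": 0,"turn": 0.06}
    - {"jaw": 1,"dx": -12,"dy": -72,"dz": 0,"turn": 0.16}
    - {"jaw": 1,"dx": -17,"dy": -104,"dz": 0,"turn": 0.26}
    - {"jaw": 1,"dx": -21,"dy": -130,"dz": 0,"turn": 0.36}
    - {"jaw": 1,"dx": -23,"dy": -148,"dz": 0,"turn": 0.46}

```text
time: 23.07
tool_pos: [0.6541, -0.0868, 0.2471]
tool_rot: [-0.0, 0.127, 0.992, -0.0]
contact_force: [-1.3, 0.9, -2.4]
gripper_width: 0.135
grasp_force: 62.3
```

Emit:
apply_moves:
  series:
    - {"jaw": 1,"dx": 0,"dy": 0,"dz": 0,"turn": 0}
    - {"jaw": 1,"dx": 0,"dy": 0,"dz": 0,"turn": 0}

```text
time: 23.23
tool_pos: [0.6535, -0.0846, 0.247]
tool_rot: [-0.001, 0.124, 0.992, 0.0]
contact_force: [-0.2, 0.6, -1.8]
gripper_width: 0.132
grasp_force: 62.4
```

```bash
python3 - <<'E'
from chk import *
from amber import blobs
blobs({n:F[n] for n in("top","scene")})
n=s["tool_rot"];B=2*np.arctan2(n[2],n[1])-np.pi;print(B,trayfit(B))
print("tri",tri(F["scene"],(299,152),F["top"],(160,202)),tri(F["scene"],(274,138),F["top"],(165,229)))
for n in("top","scene"):print(n,[(round(d["conf"],2),np.round(d["extent"]).tolist()) for d in spotter.outline_of(F[n],"vial0")])
E
```

```text
{'time': 23.3833, 'tool_pos': [0.6534, -0.0824, 0.2474], 'tool_rot': [-0.0003, 0.1222, 0.9925, 0.0001], 'contact_force': [-0.2449, 0.5359, -1.7047], 'ft_torque': [0.0101, -0.0484, 0.0146], 'gripper_width': 0.131, 'grasp_force': 62.3804}
top [([213, 54, 24, 25], 390), ([151, 180, 12, 8], 71), ([159, 223, 14, 11], 108), ([264, 333, 4, 6], 9)]
scene [([470, 39, 38, 73], 118), ([480, 112, 32, 14], 48), ([268, 130, 13, 16], 126), ([307, 152, 8, 11], 29), ([351, 251, 31, 30], 607), ([345, 275, 23, 16], 52), ([114, 284, 7, 3], 9), ([97, 297, 5, 9], 11), ([129, 298, 8, 6], 11), ([120, 309, 7, 4], 9), ([92, 314, 8, 9], 15), ([113, 314, 5, 7], 9)]
-0.24506407330996138 None
tri [0.46849769 0.34760224 0.00621525] [0.38610896 0.32609392 0.02391952]
top [(0.67, [159.0, 224.0, 171.0, 234.0])]
scene [(0.6, [307.0, 151.0, 316.0, 162.0]), (0.5, [269.0, 128.0, 280.0, 143.0]), (0.4, [274.0, 132.0, 284.0, 146.0])]
```

All three vials are in the box (scene (311,156), (274,135), (279,139)). I lower the tray so the plate pushes the lip back level.

Emit:
apply_moves:
  series:
    - {"jaw": 1,"dx": 0,"dy": -2,"dz": 15,"turn": 0}
    - {"jaw": 1,"dx": 0,"dy": -2,"dz": 35,"turn": 0}
    - {"jaw": 1,"dx": 0,"dy": -2,"dz": 46,"turn": 0}
    - {"jaw": 1,"dx": 0,"dy": -2,"dz": 52,"turn": 0}
    - {"jaw": 1,"dx": 0,"dy": -2,"dz": 58,"turn": 0}

```text
time: 24.05
tool_pos: [0.6599, -0.0868, 0.1983]
tool_rot: [0.01, 0.123, 0.992, -0.001]
contact_force: [11.9, -3.8, 22.6]
gripper_width: 0.136
grasp_force: 67.2
```

Emit:
apply_moves:
  series:
    - {"jaw": 1,"dx": 0,"dy": 0,"dz": 5,"turn": 0}
    - {"jaw": 1,"dx": 0,"dy": 0,"dz": 10,"turn": 0}
    - {"jaw": 1,"dx": 0,"dy": 0,"dz": 15,"turn": 0}
    - {"jaw": 1,"dx": 0,"dy": 0,"dz": 20,"turn": 0}
    - {"jaw": 1,"dx": 0,"dy": 0,"dz": 20,"turn": 0}

```text
time: 24.47
tool_pos: [0.6687, -0.0891, 0.1883]
tool_rot: [0.024, 0.123, 0.992, -0.003]
contact_force: [23.9, -5.1, 30.5]
gripper_width: 0.135
grasp_force: 76.8
```

```bash
python3 chk.py
```

```text
{'time': 24.6167, 'tool_pos': [0.6687, -0.0892, 0.1884], 'tool_rot': [0.024, 0.1233, 0.9921, -0.0026], 'contact_force': [23.6382, -4.586, 30.3104], 'ft_torque': [-0.6116, -3.4331, -0.082], 'gripper_width': 0.1331, 'grasp_force': 76.7336}
-0.24739741207728683 ([(np.float64(0.433), np.float64(32.5)), (np.float64(0.439), np.float64(35.0)), (np.float64(0.449), np.float64(30.0)), (np.float64(0.454), np.float64(37.5))], [221.2, 252.9, 259.0, 280.9])
scene [(0.59, [270.0, 133.0, 284.0, 148.0]), (0.56, [308.0, 152.0, 314.0, 162.0]), (0.51, [267.0, 124.0, 282.0, 144.0])]
top [(0.6, [160.0, 223.0, 171.0, 237.0]), (0.5, [146.0, 177.0, 166.0, 186.0])]
```

Emit:
apply_moves:
  series:
    - {"jaw": 1,"dx": 0,"dy": 0,"dz": -15,"turn": 0}
    - {"jaw": 1,"dx": 0,"dy": 0,"dz": -35,"turn": 0}
    - {"jaw": 1,"dx": 0,"dy": 0,"dz": -50,"turn": 0}
    - {"jaw": 1,"dx": 20,"dy": 0,"dz": -50,"turn": 0}
    - {"jaw": 1,"dx": 43,"dy": 0,"dz": -50,"turn": 0}

```text
time: 25.28
tool_pos: [0.612, -0.0748, 0.2202]
tool_rot: [0.001, 0.123, 0.992, -0.0]
contact_force: [0.6, 0.5, -0.7]
gripper_width: 0.135
grasp_force: 72.5
```

Emit:
apply_moves:
  series:
    - {"jaw": 1,"dx": 0,"dy": 0,"dz": 0,"turn": 0}
    - {"jaw": 1,"dx": 0,"dy": 0,"dz": 0,"turn": 0}
    - {"jaw": 1,"dx": 0,"dy": 0,"dz": 0,"turn": 0}

```text
time: 25.53
tool_pos: [0.6115, -0.0746, 0.2189]
tool_rot: [-0.0, 0.123, 0.992, -0.0]
contact_force: [0.8, -0.4, -1.5]
gripper_width: 0.136
grasp_force: 72.4
```

```bash
python3 chk.py
```

```text
{'time': 25.6833, 'tool_pos': [0.6121, -0.0748, 0.2194], 'tool_rot': [-0.0, 0.1231, 0.9924, 0.0], 'contact_force': [-0.1665, -0.1696, -1.9369], 'ft_torque': [-0.0305, -0.0737, -0.0152], 'gripper_width': 0.1285, 'grasp_force': 72.3924}
-0.24686431228885386 ([(np.float64(0.458), np.float64(32.5)), (np.float64(0.464), np.float64(30.0)), (np.float64(0.467), np.float64(35.0)), (np.float64(0.48), np.float64(37.5))], [208.4, 226.0, 246.3, 255.6])
scene [(0.56, [269.0, 135.0, 282.0, 147.0]), (0.54, [269.0, 127.0, 282.0, 144.0]), (0.5, [305.0, 151.0, 314.0, 163.0])]
top [(0.67, [147.0, 175.0, 164.0, 188.0]), (0.54, [159.0, 224.0, 172.0, 235.0])]
```

Emit:
apply_moves:
  series:
    - {"jaw": 1,"dx": 0,"dy": 0,"dz": 12,"turn": 0}
    - {"jaw": 1,"dx": 0,"dy": 0,"dz": 22,"turn": 0}
    - {"jaw": 1,"dx": 0,"dy": 0,"dz": 27,"turn": 0}
    - {"jaw": 1,"dx": 0,"dy": 0,"dz": 29,"turn": 0}

```text
time: 26.27
tool_pos: [0.6103, -0.0743, 0.1877]
tool_rot: [-0.002, 0.123, 0.992, 0.0]
contact_force: [0.5, 0.5, -1.6]
gripper_width: 0.127
grasp_force: 72.4
```

Emit:
apply_moves:
  series:
    - {"jaw": 1,"dx": -3,"dy": 0,"dz": 3,"turn": 0}
    - {"jaw": 1,"dx": -7,"dy": 0,"dz": 6,"turn": 0}
    - {"jaw": 1,"dx": -10,"dy": 0,"dz": 9,"turn": 0}
    - {"jaw": 1,"dx": -13,"dy": 0,"dz": 12,"turn": 0}

```text
time: 26.6
tool_pos: [0.6244, -0.0778, 0.1792]
tool_rot: [-0.0, 0.123, 0.992, 0.0]
contact_force: [-3.2, 0.8, 3.5]
gripper_width: 0.133
grasp_force: 63.5
```

Emit:
apply_moves:
  series:
    - {"jaw": 1,"dx": -3,"dy": 0,"dz": 4,"turn": 0}
    - {"jaw": 1,"dx": -7,"dy": 0,"dz": 8,"turn": 0}
    - {"jaw": 1,"dx": -10,"dy": 0,"dz": 12,"turn": 0}
    - {"jaw": 1,"dx": -13,"dy": 0,"dz": 16,"turn": 0}

```text
time: 26.93
tool_pos: [0.6375, -0.0812, 0.1627]
tool_rot: [0.001, 0.123, 0.992, -0.0]
contact_force: [-0.7, 0.3, 5.0]
gripper_width: 0.133
grasp_force: 63.7
```

```bash
python3 chk.py
```

```text
{'time': 27.0833, 'tool_pos': [0.6375, -0.0811, 0.1626], 'tool_rot': [0.0008, 0.1231, 0.9924, -0.0001], 'contact_force': [0.3353, -0.598, 1.1082], 'ft_torque': [0.0619, 0.2594, 0.0012], 'gripper_width': 0.1308, 'grasp_force': 63.6438}
-0.24686036719703308 ([(np.float64(0.477), np.float64(15.0)), (np.float64(0.477), np.float64(17.5)), (np.float64(0.489), np.float64(20.0)), (np.float64(0.491), np.float64(12.5))], [210.1, 234.8, 249.7, 273.2])
scene [(0.43, [305.0, 150.0, 317.0, 166.0])]
top [(0.61, [158.0, 222.0, 170.0, 236.0])]
```

Emit:
apply_moves:
  series:
    - {"jaw": 1,"dx": -3,"dy": 0,"dz": 5,"turn": 0}
    - {"jaw": 1,"dx": -6,"dy": 0,"dz": 10,"turn": 0}
    - {"jaw": 1,"dx": -9,"dy": 0,"dz": 15,"turn": 0}
    - {"jaw": 1,"dx": -12,"dy": 0,"dz": 21,"turn": 0}
    - {"jaw": 1,"dx": -14,"dy": 0,"dz": 26,"turn": 0}

```text
time: 27.75
tool_pos: [0.6509, -0.0845, 0.1366]
tool_rot: [0.0, 0.123, 0.992, -0.0]
contact_force: [0.9, -0.5, 4.7]
gripper_width: 0.133
grasp_force: 63.8
```

Emit:
apply_moves:
  series:
    - {"jaw": 1,"dx": -1,"dy": 0,"dz": 4,"turn": 0}
    - {"jaw": 1,"dx": -1,"dy": 0,"dz": 8,"turn": 0}
    - {"jaw": 1,"dx": -1,"dy": 0,"dz": 12,"turn": 0}
    - {"jaw": 1,"dx": -1,"dy": 0,"dz": 14,"turn": 0}
    - {"jaw": 1,"dx": -1,"dy": 0,"dz": 14,"turn": 0}

```text
time: 28.17
tool_pos: [0.653, -0.0851, 0.1235]
tool_rot: [0.002, 0.123, 0.992, -0.0]
contact_force: [3.5, -0.9, 5.4]
gripper_width: 0.13
grasp_force: 64.0
```

```bash
python3 chk.py
```

```text
{'time': 28.3167, 'tool_pos': [0.6529, -0.0851, 0.1236], 'tool_rot': [0.0022, 0.1232, 0.9924, -0.0003], 'contact_force': [4.436, -1.2949, 4.6989], 'ft_torque': [-0.0179, -0.1455, 0.0024], 'gripper_width': 0.1319, 'grasp_force': 63.928}
-0.2469437163724768 ([(np.float64(0.534), np.float64(2.5)), (np.float64(0.536), np.float64(0.0)), (np.float64(0.539), np.float64(-2.5)), (np.float64(0.539), np.float64(7.5))], [209.0, 237.6, 250.8, 287.2])
scene [(0.62, [270.0, 127.0, 280.0, 141.0]), (0.57, [271.0, 133.0, 282.0, 146.0]), (0.44, [307.0, 152.0, 317.0, 162.0])]
top [(0.56, [160.0, 224.0, 171.0, 234.0]), (0.42, [148.0, 179.0, 167.0, 187.0])]
```

Emit:
apply_moves:
  series:
    - {"jaw": 1,"dx": 0,"dy": 0,"dz": 2,"turn": 0}
    - {"jaw": 1,"dx": 0,"dy": 0,"dz": 4,"turn": 0}
    - {"jaw": 1,"dx": 0,"dy": 0,"dz": 4,"turn": 0}

```text
time: 28.82
tool_pos: [0.6521, -0.0848, 0.1191]
tool_rot: [0.001, 0.123, 0.992, -0.0]
contact_force: [4.5, -0.4, 5.4]
gripper_width: 0.131
grasp_force: 64.0
```

Emit:
apply_moves:
  series:
    - {"jaw": 0.8,"dx": 0,"dy": 0,"dz": 0,"turn": 0}
    - {"jaw": 0.6,"dx": 0,"dy": 0,"dz": 0,"turn": 0}
    - {"jaw": 0.5,"dx": 0,"dy": 0,"dz": 0,"turn": 0}
    - {"jaw": 0.4,"dx": 0,"dy": 0,"dz": 0,"turn": 0}
    - {"jaw": 0.4,"dx": 0,"dy": 0,"dz": 0,"turn": 0}

```text
time: 29.23
tool_pos: [0.6506, -0.0844, 0.1176]
tool_rot: [-0.001, 0.123, 0.992, 0.0]
contact_force: [0.0, -0.9, -0.4]
gripper_width: 0.6
grasp_force: 0.0
```

Emit:
apply_moves:
  series:
    - {"jaw": 0.4,"dx": 0,"dy": 0,"dz": -15,"turn": 0}
    - {"jaw": 0.4,"dx": 0,"dy": 0,"dz": -45,"turn": 0}
    - {"jaw": 0.4,"dx": 0,"dy": 0,"dz": -80,"turn": 0}
    - {"jaw": 0.4,"dx": 20,"dy": 0,"dz": -110,"turn": 0}
    - {"jaw": 0.4,"dx": 55,"dy": 0,"dz": -130,"turn": 0}

```text
time: 29.65
tool_pos: [0.6002, -0.072, 0.2541]
tool_rot: [0.004, 0.123, 0.992, -0.0]
contact_force: [0.2, 0.2, 1.0]
gripper_width: 0.603
grasp_force: 0.0
```

Emit:
apply_moves:
  series:
    - {"jaw": 0.4,"dx": 35,"dy": 0,"dz": -20,"turn": 0}
    - {"jaw": 0.4,"dx": 70,"dy": 0,"dz": -30,"turn": 0}
    - {"jaw": 0.4,"dx": 100,"dy": 0,"dz": -30,"turn": 0}
    - {"jaw": 0.4,"dx": 130,"dy": 0,"dz": -30,"turn": 0}
    - {"jaw": 0.4,"dx": 130,"dy": 0,"dz": -30,"turn": 0}

```text
time: 30.07
tool_pos: [0.4684, -0.0382, 0.2796]
tool_rot: [0.0, 0.123, 0.992, 0.0]
contact_force: [0.8, -0.1, -0.9]
gripper_width: 0.598
grasp_force: 0.0
```

```bash
python3 - <<'E'
from chk import *
from amber import blobs
blobs(F)
P=[.593,-.069,.1]
ob=[]
for n in F:
    r=pick(n,"tray",P,20)
    if r is not None:
        ob.append((F[n],r));print(n,fit("tray",[(F[n],r)],[.593,-.069,.0875,-.2475]))
if len(ob)>1:print("all",fit("tray",ob,[.593,-.069,.0875,-.2475],(0,1,2,3)))
r=pick("wrist","warmer",[.5575,-.06,.06]);
if r is not None:print("warmer",fit("warmer",[(F["wrist"],r)],[.5575,-.06,0,-.2475]))
for t,P in(("beaker",[.6833,.2872,.04]),("jar",[.6953,-.2688,.04])):
    for n in("top","scene"):
        r=pick(n,t,P)
        if r is not None:print(t,n,np.argwhere(r).mean(0)[::-1])
E
```

```text
{'time': 30.2167, 'tool_pos': [0.4723, -0.0395, 0.2798], 'tool_rot': [0.0012, 0.1231, 0.9924, -0.0002], 'contact_force': [-0.0231, 0.1878, -0.1608], 'ft_torque': [0.0262, -0.0182, 0.01], 'gripper_width': 0.6013, 'grasp_force': 0.0}
wrist [([53, 155, 14, 16], 83), ([31, 161, 7, 6], 22), ([39, 172, 4, 5], 12), ([0, 177, 3, 11], 25), ([64, 178, 13, 14], 72), ([42, 183, 8, 7], 28), ([20, 189, 8, 6], 26), ([51, 193, 3, 5], 9), ([52, 204, 15, 14], 82), ([31, 210, 9, 6], 31), ([11, 215, 9, 6], 30)]
top [([213, 54, 24, 25], 379), ([150, 180, 13, 8], 71), ([159, 223, 14, 11], 107), ([318, 303, 5, 5], 10)]
scene [([470, 39, 42, 87], 194), ([268, 130, 13, 16], 135), ([307, 152, 8, 9], 26), ([351, 251, 31, 30], 604), ([346, 281, 22, 10], 40), ([114, 284, 7, 3], 9)]
wrist (array([ 0.58834973, -0.06792962,  0.0875    , -0.24853168]), np.float64(0.032251650778037044))
top (array([ 0.5986383 , -0.07153277,  0.0875    , -0.24967968]), np.float64(0.41992165640738666))
scene (array([ 0.58487204, -0.06436146,  0.0875    , -0.24612984]), np.float64(0.04708896134140661))
all (array([ 0.58657663, -0.06712799,  0.09151157, -0.2435677 ]), np.float64(0.17948815184624334))
beaker top [175.11401869 125.08598131]
beaker scene [345.53399433 197.15014164]
jar top [366.32705479 119.53082192]
jar scene [204.84313725 353.74387255]
```

The tray lies flat: origin about 11 mm ahead of the plate middle, y 0, yaw aligned with the warmer. That leaves its footprint, lip to grip end, within about 3 mm of centred and fully on the plate. The three vials are in the box, the beaker and jar haven't moved, and the gripper is clear. I hand the job in.

```bash
python3 -c "
from plant import ticket;print(ticket.job_done())"
```

```text
the job is handed in; nothing more can be done
None
```

The job is handed in at about 30 s of the 72 s allowed, verdict not shown: knob at its off stop, three vials in the waste box, the empty tray flat in the middle of the plate, beaker and jar unmoved.

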